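# Put away the washed cutlery and hang up the utensils

### The arm

A 6-joint arm with a two-finger parallel gripper is mounted at the origin on the work surface. World frame = base frame: x ahead of the robot, y to its left, z up, the work surface at z = 0. Lengths are in mm, angles in degrees, forces in N, time in s.
With the tool pointing down it reaches from about 350 to 875 mm from the base axis. Payload 4.2 kg.
Tool frame: the origin (TCP) lies midway between the tips of the shut fingers; the grasp point (between the pads) lies 19 mm behind it (r.grip_depth is the distance from the TCP to the grasp point, in mm); z points along the fingers, y is the line along which they close (so a half turn about z gives the same grasp; the last joint's range is limited). The gripper opens to 85 mm and grips with 20 to 120 N. Pads are 22 mm wide; open, the fingers measure 114 mm over their backs; the gripper's body (76 mm by 85 mm) begins 54 mm behind the grasp point. The pads swing forward as they close: fully open they stand 13 mm farther back than shut.
Start: joints at [83.457, 22.042, 0.453, 0, -68.411, -14.817], TCP at [227.607, 582.06, 231.312] pointing down, gripper open.
Joint ranges: [-179.83, 179.83], [-69.29, 118.12], [-61.27, 80.66], [-181.25, 117.63], [-171.15, -9.14], [-177.46, 177.46]. Speed limits (degrees/s): [159.86, 159.86, 180, 180, 180, 180].

### API

Orientations are given as [roll, pitch, yaw] about the fixed x, y, z axes, in that order (R = Rz(yaw) Ry(pitch) Rx(roll)).
In Python, from station import r gives the robot as it stands.
- The arm moves only by the tool arm_command, never from a script. Its argument "rows" is a list of rows, each an object with "dp": the shift along the tool's x, y, z in mm, a list of three; "spin": the turn about the tool's z in rad. A call has 1 to 5 rows; each row shifts and turns the commanded pose from where the row before left it, along the tool's axes as they then stand; what a row does not reach is not made up. A row lasts 1/12 s, in which the tool goes at most 41.7 mm and 7.16 degrees, less where a joint would pass 70% of its speed; a pose out of reach is approached as far as the arm can. A call is refused whole if a number of a shift passes 41.7 or a number of a turn 0.125, either way. A call with a gripper value outside its range is refused whole. "jaw" is the closure, from 0 (fully open) to 1 (shut), set as the call begins (left out, the last holds). The fingers move at their own pace and stop on an object; the grip force is fixed at half the most. Time passes only in rows, so rows that do not move let the fingers close. It gives the time, the measured TCP pose, the force, the opening and the grip force at its end, in the units of the state.
- r.get_state(): the state, without advancing time (a new reading comes with each control period).
- r.camera(name): name is "scene" or "top"; returns the picture (420x560x3 uint8, red, green, blue); there is no depth.
- r.calibration(name): a dict with "fx", "fy", "cx", "cy" (pixels), "rvec" (rotation vector, rad) and "tvec" (3), from world to camera coordinates, as OpenCV has them. Camera axes: x right, y down, z forward; pixel columns grow to the right and rows downward; lengths in mm; the calibration is good to about 2 mm. A picture is of the moment at which its call begins. calibration takes no time and is no camera call.
- r.hand_in(): hands the job in; it is judged then, once.
The state is a dict: "t": time; "joints": joint angles; "joint_velocities": joint speeds; "tau": joint torques, N m; "ee_pos": TCP position; "tcp_rot": TCP orientation; "ft_force": force on the tool from outside, world axes, zero at the start; "wrist_torque": the same for the moment, N m; "grip_width": finger opening in mm; "grasp_force": force on a finger pad.
Only numpy, scipy, OpenCV 4.12 (cv2) and the standard library are available. Lean on these libraries where they do the work, as an engineer would, in place of code of your own. Each camera call takes 0.05 s, during which the arm holds its last target. There are 200 camera calls.

### The job

Put the washing-up away: stand every fork and spoon that lies on the blue mat upright in the aluminium cup, handle down, and hang the turner and the skimmer by their eyes on the stand's two pegs, one on each, so that they hang down freely. Let everything come to rest, and leave the plate, the salt cellar and the detergent bottle where they are.

Things in the scene. Friction and masses are not known exactly. Their poses are not given: they have to be found in the camera images.
- mat: thin fixed blue plastic drainer mat, 320 x 420 mm, top face 4 mm above the counter, on the robot's right, where the washed cutlery lies; origin at the centre of its underside, z up
- fork_a: fork, 210 mm, 45 g, may be absent. Red handle 15 wide, 10 thick, x -105 to +15; steel neck to x +57; head 24 wide to x +105. Own x: butt to head; z up as it lies. Origin: underside of the handle, near the centre of mass, a good grip point (handle mid-thickness z +5). Starts flat on the mat, head pointing away from the robot within 15 degrees
- fork_a_butt (a point): end of the handle (butt) of fork_a, at x = -105 mm, mid-thickness
- fork_b: fork, 210 mm, 45 g, may be absent. Green handle 15 wide, 10 thick, x -105 to +15; steel neck to x +57; head 24 wide to x +105. Own x: butt to head; z up as it lies. Origin: underside of the handle, near the centre of mass, a good grip point (handle mid-thickness z +5). Starts flat on the mat, head pointing away from the robot within 15 degrees
- fork_b_butt (a point): end of the handle (butt) of fork_b, at x = -105 mm, mid-thickness
- spoon_a: spoon, 210 mm, 45 g, may be absent. Red handle 15 wide, 10 thick, x -105 to +15; steel neck to x +57; head 24 wide to x +105. Own x: butt to head; z up as it lies. Origin: underside of the handle, near the centre of mass, a good grip point (handle mid-thickness z +5). Starts flat on the mat, head pointing away from the robot within 15 degrees
- spoon_a_butt (a point): end of the handle (butt) of spoon_a, at x = -105 mm, mid-thickness
- spoon_b: spoon, 210 mm, 45 g, may be absent. Green handle 15 wide, 10 thick, x -105 to +15; steel neck to x +57; head 24 wide to x +105. Own x: butt to head; z up as it lies. Origin: underside of the handle, near the centre of mass, a good grip point (handle mid-thickness z +5). Starts flat on the mat, head pointing away from the robot within 15 degrees
- spoon_b_butt (a point): end of the handle (butt) of spoon_b, at x = -105 mm, mid-thickness
- cup: fixed aluminium cutlery cup on a wooden disc (96 mm across, 12 thick); outside diameter 86 mm at the foot, 92 at the rim, wall 3; inner floor 16 mm, rim 112 mm above the counter. Origin: centre of the disc's underside, z up
- cup_mouth (a point): centre of the cup's mouth, level with the rim
- turner: slotted turner: black plastic handle, rectangular steel blade 64 x 56 mm, 3 mm thick; 210 mm long, 90 g. Handle x -32 to +68, 14 wide, z 0 to 8; blade at the -x end; wire eye at the +x end (ring of inner diameter 28 mm, wire 5). Origin: underside of the handle, z up as it lies; grip at x 0 to +20, z +4. Starts flat on the counter at the robot's left, eye away from the robot within 18 degrees
- turner_eye (a point): centre of the turner's hanging eye, at x = +84.5 mm, z = +4 mm
- skimmer: skimmer: orange plastic handle, aluminium disc, diameter 68 mm, 3 mm thick; 210 mm long, 90 g. Handle x -32 to +68, 14 wide, z 0 to 8; blade at the -x end; wire eye at the +x end (ring of inner diameter 28 mm, wire 5). Origin: underside of the handle, z up as it lies; grip at x 0 to +20, z +4. Starts flat on the counter at the robot's left, eye away from the robot within 18 degrees
- skimmer_eye (a point): centre of the skimmer's hanging eye, at x = +84.5 mm, z = +4 mm
- stand: fixed utensil stand: two steel posts 270 mm apart along its y, feet 100 x 30 x 12 mm, a level steel bar (14 thick) at z 255 mm; two straight steel pegs, 8 thick, 60 long, rise from the bar at y -70 and +70, sloping up at 50 degrees towards the stand's -x side (the robot), where they end free. Origin: on the counter midway between the posts, z up
- peg0_mid (a point): point on peg 0's axis 34 mm up from the bar's centre line (peg 0 is at stand y = -70 mm)
- peg0_tip (a point): free upper end of peg 0, 62 mm along the axis from the bar's centre line
- peg1_mid (a point): point on peg 1's axis 34 mm up from the bar's centre line (peg 1 is at stand y = +70 mm)
- peg1_tip (a point): free upper end of peg 1, 62 mm along the axis from the bar's centre line
- plate: white ceramic plate, 210 mm across, 22 mm high, a bystander; origin centre of underside
- salt: white plastic salt cellar with flip lid, 75 x 55 x 68 mm, a bystander; origin centre of underside, z up
- detergent: yellow detergent bottle, 60 mm across, 170 mm high, a bystander; origin centre of underside, z up

How it is judged (in metres and radians):
At the end, for the whole second after the job is handed in: All cutlery stands in the cup, handle down: butt within 44 mm of its axis, 8 to 70 mm high, lean under 0.8 rad. Turner and skimmer hang on one peg each: eye within 45 mm of the peg's mid point and above 225 mm, eye up, within 0.7 rad of vertical. At rest (0.05, hung tools 0.1 m/s) (horizontal distance between each of fork_a_butt, fork_b_butt, spoon_a_butt, spoon_b_butt and cup below 0.044 m and z of fork_a_butt in the frame of cup between 0.008 and 0.07 m and angle between each of fork_a, fork_b, spoon_a, spoon_b's own x axis and vertical below 0.8 rad and linear speed of each of fork_a, fork_b, spoon_a, spoon_b below 0.05 m/s and z of fork_b_butt in the frame of cup between 0.008 and 0.07 m and z of spoon_a_butt in the frame of cup between 0.008 and 0.07 m and z of spoon_b_butt in the frame of cup between 0.008 and 0.07 m and ((distance between turner_eye and peg0_mid below 0.045 m and distance between skimmer_eye and peg1_mid below 0.045 m) or (distance between turner_eye and peg1_mid below 0.045 m and distance between skimmer_eye and peg0_mid below 0.045 m)) and angle between each of turner, skimmer's own x axis and vertical below 0.7 rad and z of each of turner_eye, skimmer_eye in the frame of stand above 0.225 m and linear speed of each of turner, skimmer below 0.1 m/s); the robot touches nothing.
It fails at once if the plate, salt cellar or detergent bottle is pushed more than 30 mm or tipped over (distance of any of plate, salt, detergent from where it was at the start of the episode above 0.03 m or angle between any of salt, detergent's own z axis and vertical above 0.5 rad).
Of fork_a, fork_b, spoon_a, spoon_b only 2 to 4 are there at a start; the rules pass over those that are not, and their reading is None.
At some moment in a run one of fork_a, fork_b, spoon_a, spoon_b, turner, skimmer may be knocked a few centimetres aside while the robot is not near it.
It also fails if it takes over 210 s, if anything falls off the work surface, if the arm or the gripper's body presses on something with over 40 N, if the wrist force passes 120 N, or if a joint passes its speed limit or range.

## Working session

There is one attempt and no reset: what is moved stays moved. The work goes in short steps, Python scripts to look and compute and a tool call to move; the robot and the scene stay as the last step left them, time stands still between calls to the robot, and variables do not carry over. Pictures are saved under pics/ and viewed, at most 14 in all, crops included, and the job is handed in when it is done.

Besides the shell and the picture viewer there is one more tool, called after "Emit:" as name(argument=value, ...), one argument or row to a line, values as JSON. arm_command: Moves the arm, as the interface text tells. Its arguments: {"type":"object","properties":{"rows":{"type":"array"},"jaw":{"type":"number"}},"required":["rows"]}

```bash
ls; mkdir -p pics; cat > h.py <<'E'
import numpy as np, cv2
from station import r
def P(name):
    c=r.calibration(name); K=np.array([[c['fx'],0,c['cx']],[0,c['fy'],c['cy']],[0,0,1.]])
    return K,np.array(c['rvec'],float),np.array(c['tvec'],float)
def w2p(name,p):
    K,rv,t=P(name); return cv2.projectPoints(np.array(p,float).reshape(-1,1,3),rv,t,K,None)[0].reshape(-1,2)
def p2w(name,uv,z):
    K,rv,t=P(name); R=cv2.Rodrigues(rv)[0]; o=-R.T@t
    out=[]
    for u,v in np.array(uv,float).reshape(-1,2):
        d=R.T@np.linalg.inv(K)@[u,v,1]; out.append(o+d*(z-o[2])/d[2])
    return np.array(out)
def snap(name,fn,box=None,s=1):
    im=r.camera(name)
    if box: x0,y0,x1,y1=box; im=im[y0:y1,x0:x1]
    im=cv2.resize(im,None,fx=s,fy=s,interpolation=cv2.INTER_CUBIC)
    cv2.imwrite('pics/'+fn,im[...,::-1]); 
E
python3 - <<'E'
from h import *
a=r.camera('top');b=r.camera('scene')
cv2.imwrite('pics/top0.png',cv2.resize(a,(800,600))[...,::-1]);cv2.imwrite('pics/sc0.png',cv2.resize(b,(800,600))[...,::-1])
np.save('top0.npy',a);np.save('sc0.npy',b)
for n in('top','scene'):
    K,rv,t=P(n);R=cv2.Rodrigues(rv)[0];print(n,K[0,0],(-R.T@t).round(),R[2].round(2))
print(r.get_state())
E
```

```text
pics
top 394.80857588391234 [ 404.   18. 1189.] [ 0.15  0.02 -0.99]
scene 485.6438800877135 [1486.  428. 1061.] [-0.69 -0.3  -0.66]
{'t': 0.1, 'joints': array([ 8.34568749e+01,  2.20859228e+01,  3.88133588e-01, -2.17722535e-02,
       -6.84107885e+01, -1.48146822e+01]), 'joint_velocities': array([-0.01243345, -0.03504189,  0.19140384,  0.0899752 , -0.04254227,
        0.04700501]), 'tau': array([-6.34930639e-04, -3.93324459e+01,  1.88927346e+01,  4.19787347e+00,
       -2.61712616e-03,  4.45546064e-06]), 'ee_pos': array([227.45002941, 581.59817929, 230.34829653]), 'tcp_rot': array([ 1.79889858e+02, -8.20580951e-03, -2.13658297e+01]), 'ft_force': array([-0.28769027, -0.16589373, -0.23921909]), 'wrist_torque': array([-0.00043315, -0.0038002 ,  0.03584759]), 'grasp_force': 0.0, 'grip_width': 85.31315859568703}
```

View pics/top0.png

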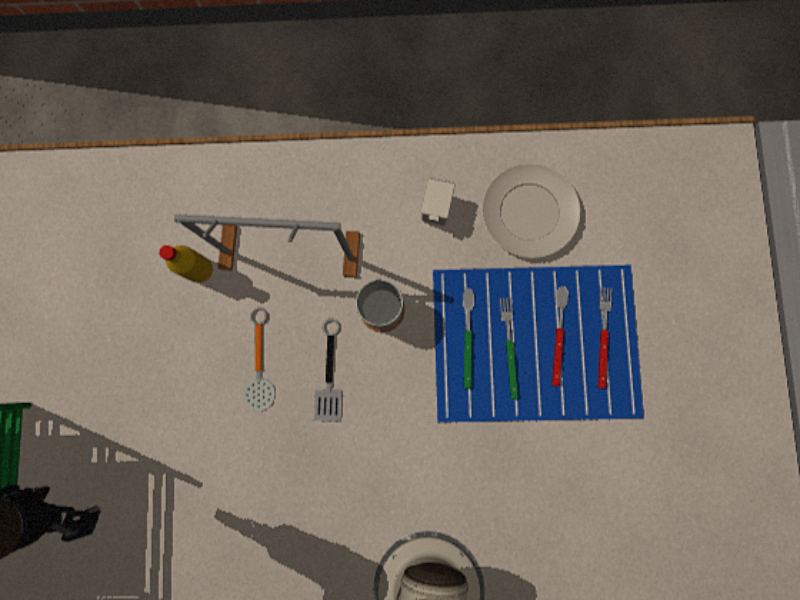

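View pics/sc0.png

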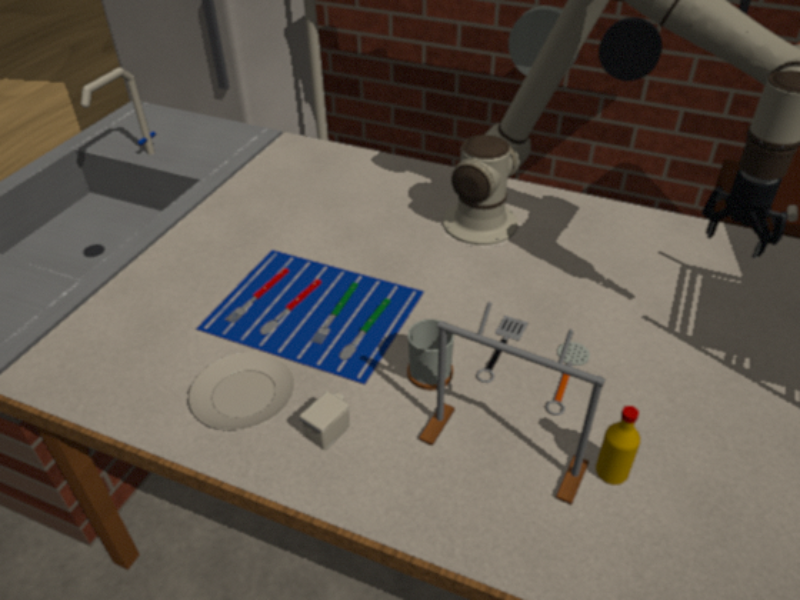

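```bash
cat >> h.py <<'E'
def cutlery(im=None,verbose=True):
    "handles by colour in the top view: centre x=-45 of each -> origin, yaw"
    if im is None: im=r.camera('top')
    hsv=cv2.cvtColor(im,cv2.COLOR_RGB2HSV); H,S,V=cv2.split(hsv)
    out=[]
    for nm,m in (('red',((H<8)|(H>172))&(S>150)&(V>60)),('green',(H>45)&(H<80)&(S>120)&(V>40)),('orange',(H>8)&(H<18)&(S>180)&(V>80)),('black',(V<45))):
        m=m.astype(np.uint8); m[:150]=0;m[310:]=0; m[:, :150]=0
        n,l,st,c=cv2.connectedComponentsWithStats(m)
        for i in range(1,n):
            if not 60<st[i,4]<1500: continue
            uv=np.argwhere(l==i)[:,::-1].astype(float)
            z={'red':14,'green':14}.get(nm,8)
            w=p2w('top',uv,z)[:,:2]; mu=w.mean(0); d=np.linalg.svd(w-mu)[2][0]; d*=np.sign(d[0])
            q=(w-mu)@d
            out.append((nm,mu,d,np.degrees(np.arctan2(d[1],d[0])),np.ptp(q)))
            if verbose: print(nm,st[i,4],'centre',mu.round(1),'yaw %.1f'%out[-1][3],'len %.0f'%out[-1][4])
    return out
E
python3 - <<'E'
from h import *
a=np.load('top0.npy'); cutlery(a)
v=lambda *p:(np.array(p)+.5)/1.42857-.5
print('eyes',p2w('top',[v(332,327),v(260,317)],4)[:,:2].round(1),'blade',p2w('top',[v(328,406),v(260,394)],2)[:,:2].round(1))
print('cup',p2w('top',[v(380,304)],112).round(1),'feet',p2w('top',[v(229,247),v(351,254)],12).round(1))
print('det top',p2w('top',[v(167,253)],170).round(1),'mat',p2w('top',[v(433,269),v(631,265),v(643,417),v(438,421)],4).round())
c=lambda im,x0,y0,x1,y1,s:cv2.resize(im[y0:y1,x0:x1],None,fx=s,fy=s,interpolation=cv2.INTER_CUBIC)[...,::-1]
b=np.load('sc0.npy')
A=c(a,110,140,290,300,4.4);cv2.imwrite('pics/t1.png',A[:600,:800])
B=c(b,280,200,470,360,3.75);cv2.imwrite('pics/s1.png',B[:600,:800]);print(A.shape,B.shape)
E
```

```text
red 200 centre [ 448.3 -283. ] yaw -8.4 len 116
red 211 centre [ 441.9 -375.1] yaw -7.5 len 118
green 193 centre [448.1 -97.8] yaw -2.9 len 118
green 186 centre [ 425.2 -187.4] yaw 1.8 len 115
orange 129 centre [487.1 339.4] yaw 0.5 len 96
black 153 centre [458.2 188.8] yaw -3.0 len 95
eyes [[524.5 183.4]
 [550.6 336.9]] blade [[360.4 193.8]
 [389.  336. ]]
cup [[555.2  75.  112. ]] feet [[703.8 403.3  12. ]
 [679.2 139.7  12. ]]
det top [[656.2 468.4 170. ]] mat [[ 642.  -35.    4.]
 [ 637. -454.    4.]
 [ 321. -450.    4.]
 [ 324.  -33.    4.]]
(704, 792, 3) (600, 712, 3)
```

View pics/t1.png

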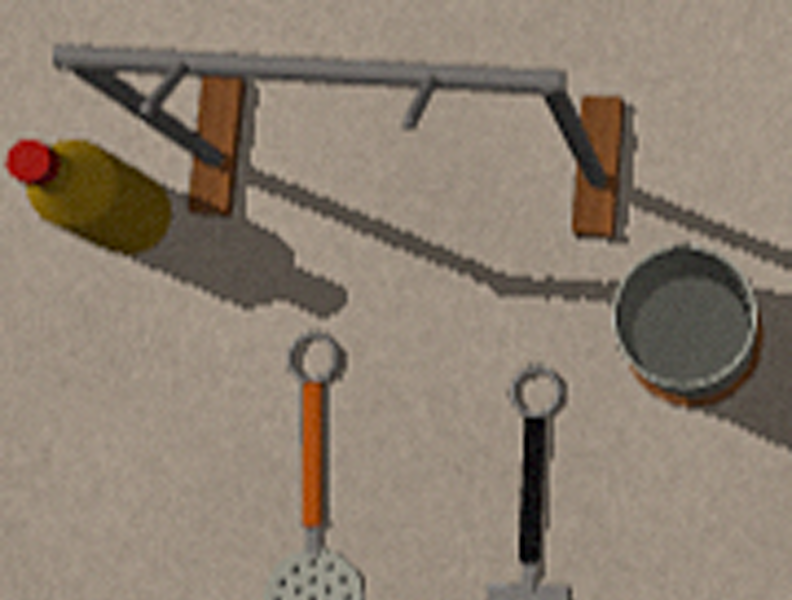

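View pics/s1.png

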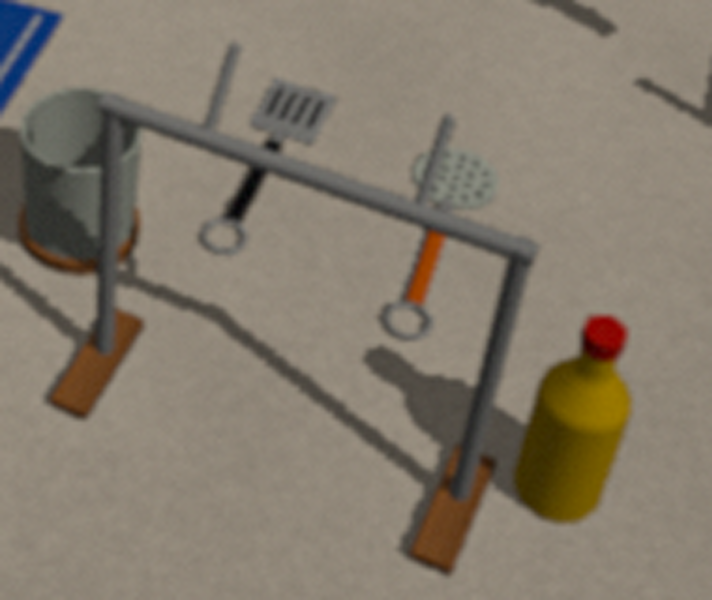

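```bash
python3 - <<'E'
from h import *
T=lambda x,y:(110+(x+.5)/4.4-.5,140+(y+.5)/4.4-.5)
S=lambda x,y:(280+(x+.5)/3.75-.5,200+(y+.5)/3.75-.5)
def tri(pt,ps):
    M=[]
    for n in('top','scene'):
        K,rv,t=P(n);M.append(K@np.c_[cv2.Rodrigues(rv)[0],t])
    X=cv2.triangulatePoints(M[0],M[1],np.array(pt),np.array(ps)).ravel();return (X[:3]/X[3]).round(1)
print('tipL tri',tri(T(150,111),S(448,118)),'tipR',tri(T(408,127),S(235,45)))
print('tips at z302.5 top',p2w('top',[T(150,111),T(408,127)],302.5).round(1),'scene',p2w('scene',[S(448,118),S(235,45)],302.5).round(1))
print('bar ends top z255',p2w('top',[T(58,55),T(563,82)],255).round(1),'scene',p2w('scene',[S(528,248),S(108,103)],255).round(1))
print('feet',p2w('top',[T(216,146),T(600,167)],12).round(1))
print('peg bases',p2w('top',[T(183,68),T(430,81)],255).round(1))
print('cup',p2w('top',[T(686,320)],112).round(1),p2w('scene',[S(80,137)],112).round(1))
print('eyes',p2w('top',[T(318,358),T(539,391)],4).round(1),p2w('scene',[S(406,320),S(222,236)],4).round(1))
print('det base',p2w('scene',[S(560,490)],0).round(1))
E
```

```text
tipL tri [650.8 349.4 299.5] tipR [637.2 210.4 300.5]
tips at z302.5 top [[650.2 347.3 302.5]
 [636.7 209.9 302.5]] scene [[653.7 350.2 302.5]
 [639.4 211.1 302.5]]
bar ends top z255 [[697.7 417.9 255. ]
 [671.8 133.5 255. ]] scene [[694.1 414.8 255. ]
 [672.4 139.3 255. ]]
feet [[703.8 407.8  12. ]
 [679.4 138.4  12. ]]
peg bases [[687.5 346.9 255. ]
 [675.  207.8 255. ]]
cup [[556.1  75.8 112. ]] [[570.8  82.  112. ]]
eyes [[553.  336.8   4. ]
 [525.3 183.8   4. ]] [[555.6 340.9   4. ]
 [527.5 186.7   4. ]]
det base [[660.2 475.6   0. ]]
```

Emit:
arm_command(
  rows=[
    {"dp": [0, 0, 0], "spin": -0.093},
    {"dp": [0, 0, 0], "spin": -0.093},
    {"dp": [0, 0, 0], "spin": -0.093},
    {"dp": [0, 0, 0], "spin": -0.093},
  ],
  jaw=0.3,
)

```text
t: 0.43
ee_pos: [227.5, 581.7, 230.6]
tcp_rot: [179.9, 0.0, 0.2]
ft_force: [-0.6, -1.3, 0.0]
grip_width: 59.4
grasp_force: 0.0
```

Emit:
arm_command(
  rows=[
    {"dp": [28.6, 27, 0], "spin": 0},
    {"dp": [28.6, 27, 0], "spin": 0},
    {"dp": [28.6, 27, 0], "spin": 0},
    {"dp": [28.6, 27, 0], "spin": 0},
    {"dp": [28.6, 27, 0], "spin": 0},
  ],
)

```text
t: 0.85
ee_pos: [371.2, 445.4, 230.9]
tcp_rot: [180.0, 0.0, -0.0]
ft_force: [1.7, 0.7, 0.6]
grip_width: 59.9
grasp_force: 0.0
```

Emit:
arm_command(
  rows=[
    {"dp": [28.6, 27, 0], "spin": 0},
    {"dp": [28.6, 27, 0], "spin": 0},
    {"dp": [28.6, 27, 0], "spin": 0},
    {"dp": [28.6, 27, 0], "spin": 0},
    {"dp": [0, 0, 30], "spin": 0},
  ],
)

```text
t: 1.27
ee_pos: [491.4, 336.8, 206.6]
tcp_rot: [-179.6, -0.6, -0.3]
ft_force: [0.3, 1.1, -0.2]
grip_width: 59.8
grasp_force: 0.0
```

Emit:
arm_command(
  rows=[
    {"dp": [0, 0, 30], "spin": 0},
    {"dp": [0, 0, 0], "spin": 0},
    {"dp": [0, 0, 0], "spin": 0},
    {"dp": [0, 0, 0], "spin": 0},
  ],
)

```text
t: 1.6
ee_pos: [485.4, 339.6, 172.7]
tcp_rot: [-180.0, -0.1, 0.0]
ft_force: [0.7, -0.1, 1.4]
grip_width: 59.7
grasp_force: 0.0
```

Emit:
arm_command(
  rows=[
    {"dp": [0, 0, 40], "spin": 0},
    {"dp": [0, 0, 40], "spin": 0},
    {"dp": [0, 0, 40], "spin": 0},
    {"dp": [0, 0, 25], "spin": 0},
    {"dp": [0, 0, 15], "spin": 0},
  ],
)

```text
t: 2.02
ee_pos: [484.2, 339.3, 9.9]
tcp_rot: [179.9, 0.1, 0.0]
ft_force: [-0.5, -0.0, -0.1]
grip_width: 60.0
grasp_force: 0.0
```

Emit:
arm_command(
  rows=[
    {"dp": [0, 0, 7], "spin": 0},
    {"dp": [0, 0, 0], "spin": 0},
    {"dp": [0, 0, 0], "spin": 0},
  ],
)

```text
t: 2.27
ee_pos: [485.8, 340.4, 6.0]
tcp_rot: [-179.9, -0.1, 0.0]
ft_force: [-0.7, 0.4, 0.0]
grip_width: 59.8
grasp_force: 0.0
```

Emit:
arm_command(
  rows=[
    {"dp": [0, 0, 0], "spin": 0},
    {"dp": [0, 0, 0], "spin": 0},
    {"dp": [0, 0, 0], "spin": 0},
    {"dp": [0, 0, 0], "spin": 0},
    {"dp": [0, 0, 0], "spin": 0},
  ],
  jaw=1,
)

```text
t: 2.68
ee_pos: [485.3, 339.4, 5.7]
tcp_rot: [-179.9, -0.1, -0.0]
ft_force: [-1.0, -0.5, 6.0]
grip_width: 10.6
grasp_force: 58.6
```

Emit:
arm_command(
  rows=[
    {"dp": [0, 0, 0], "spin": 0},
    {"dp": [0, 0, 0], "spin": 0},
    {"dp": [0, 0, 0], "spin": 0},
    {"dp": [0, 0, 0], "spin": 0},
    {"dp": [0, 0, 0], "spin": 0},
  ],
)

```text
t: 3.1
ee_pos: [485.3, 339.5, 5.7]
tcp_rot: [-179.9, -0.1, -0.0]
ft_force: [-0.9, -0.5, 6.1]
grip_width: 10.7
grasp_force: 58.7
```

Emit:
arm_command(
  rows=[
    {"dp": [0, 0, -10], "spin": 0},
    {"dp": [0, 0, -20], "spin": 0},
    {"dp": [0, 0, -36], "spin": 0},
    {"dp": [0, 0, -36], "spin": 0},
    {"dp": [0, 0, -36], "spin": 0},
  ],
)

```text
t: 3.52
ee_pos: [484.3, 338.2, 143.7]
tcp_rot: [179.9, 0.1, -0.1]
ft_force: [0.7, 0.8, -0.7]
grip_width: 10.7
grasp_force: 58.7
```

Emit:
arm_command(
  rows=[
    {"dp": [0, 0, -36], "spin": 0},
    {"dp": [0, 0, -36], "spin": 0},
    {"dp": [0, 0, -36], "spin": 0},
    {"dp": [0, 0, -36], "spin": 0},
    {"dp": [0, 0, -30], "spin": 0},
  ],
)

```text
t: 3.93
ee_pos: [484.6, 338.4, 319.7]
tcp_rot: [-179.9, -0.1, -0.0]
ft_force: [1.3, -0.5, -1.2]
grip_width: 10.8
grasp_force: 58.7
```

Emit:
arm_command(
  rows=[
    {"dp": [10, 0, -10], "spin": 0.09},
    {"dp": [0, 0, 0], "spin": 0},
    {"dp": [0, 0, 0], "spin": 0},
    {"dp": [0, 0, 0], "spin": 0},
  ],
)

```text
t: 4.27
ee_pos: [493.7, 338.2, 324.2]
tcp_rot: [179.8, 0.2, -5.1]
ft_force: [1.3, 0.2, -1.4]
grip_width: 10.8
grasp_force: 58.7
```

```bash
python3 - <<'E'
from h import *
s=r.get_state();print(s['ee_pos'].round(1),s['tcp_rot'].round(1))
snap('scene','s2.png',(260,90,480,260),3.5)
np.save('top1.npy',r.camera('top'))
E
```

```text
[493.7 338.2 324.2] [179.8   0.2  -5.1]
```

View pics/s2.png

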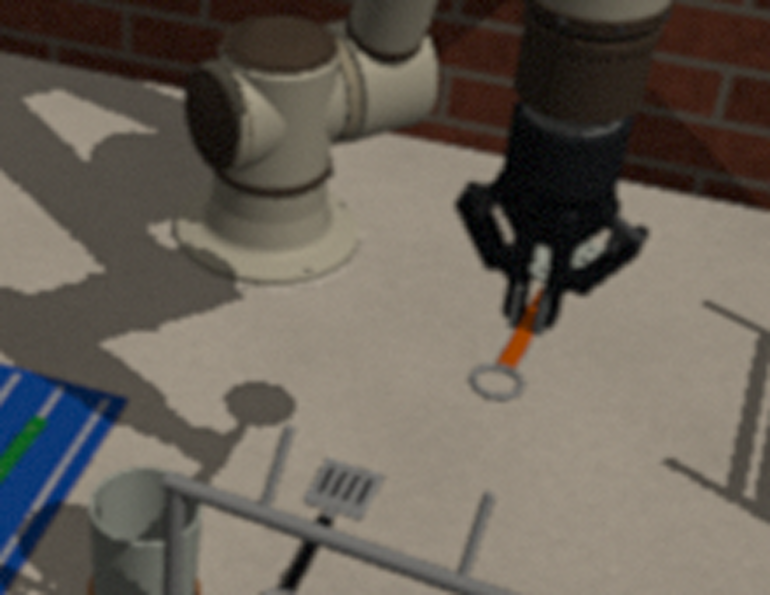

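```bash
python3 - <<'E'
from h import *
print(w2p('scene',[[560,332.2,z] for z in(300,315,322,330)]).round(1))
uv=[(260+497.5/3.5-.5,90+382.5/3.5-.5)]
for z in(300,310,322):print(uv,p2w('scene',uv,z).round(1))
uv=[(260+489.5/3.5-.5,90+495.5/3.5-.5)];print(p2w('scene',uv,302.5).round(1))
E
```

```text
[[400.4 205.1]
 [401.4 200.3]
 [401.8 198.1]
 [402.4 195.5]]
[(401.6428571428571, 198.78571428571428)] [[535.3 329.5 300. ]]
[(401.6428571428571, 198.78571428571428)] [[547.8 330.8 310. ]]
[(401.6428571428571, 198.78571428571428)] [[562.8 332.3 322. ]]
[[653.4 350.7 302.5]]
```

Emit:
arm_command(
  rows=[
    {"dp": [20, -6.3, 0], "spin": 0},
    {"dp": [20, -6.3, 0], "spin": 0},
    {"dp": [20, -6.3, 0], "spin": 0},
    {"dp": [12, -4, 3], "spin": 0},
    {"dp": [7, -2.3, 3], "spin": 0},
  ],
)

```text
t: 4.78
ee_pos: [576.6, 356.9, 317.9]
tcp_rot: [179.9, 0.1, -5.2]
ft_force: [-0.4, -0.1, -0.8]
grip_width: 10.4
grasp_force: 58.7
```

Emit:
arm_command(
  rows=[
    {"dp": [0, 0, 0], "spin": 0},
    {"dp": [0, 0, 0], "spin": 0},
    {"dp": [0, 0, 0], "spin": 0},
  ],
)

```text
t: 5.03
ee_pos: [575.1, 356.6, 320.2]
tcp_rot: [180.0, 0.0, -5.2]
ft_force: [0.7, -0.5, -1.3]
grip_width: 10.4
grasp_force: 58.7
```

Emit:
arm_command(
  rows=[
    {"dp": [5.8, 0, 6.9], "spin": 0},
    {"dp": [5.8, 0, 6.9], "spin": 0},
    {"dp": [5.8, 0, 6.9], "spin": 0},
    {"dp": [0, 0, 0], "spin": 0},
    {"dp": [0, 0, 0], "spin": 0},
  ],
)

```text
t: 5.45
ee_pos: [593.2, 354.8, 298.2]
tcp_rot: [179.9, 0.1, -5.2]
ft_force: [0.4, 0.1, -0.0]
grip_width: 11.1
grasp_force: 58.7
```

```bash
python3 - <<'E'
from h import *
a=r.camera('scene')[150:270,370:450];b=r.camera('top')[110:230,110:190]
cv2.imwrite('pics/c3.png',cv2.resize(np.hstack([a,b]),None,fx=5,fy=5,interpolation=cv2.INTER_CUBIC)[...,::-1])
E
```

```text
(no output)
```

View pics/c3.png

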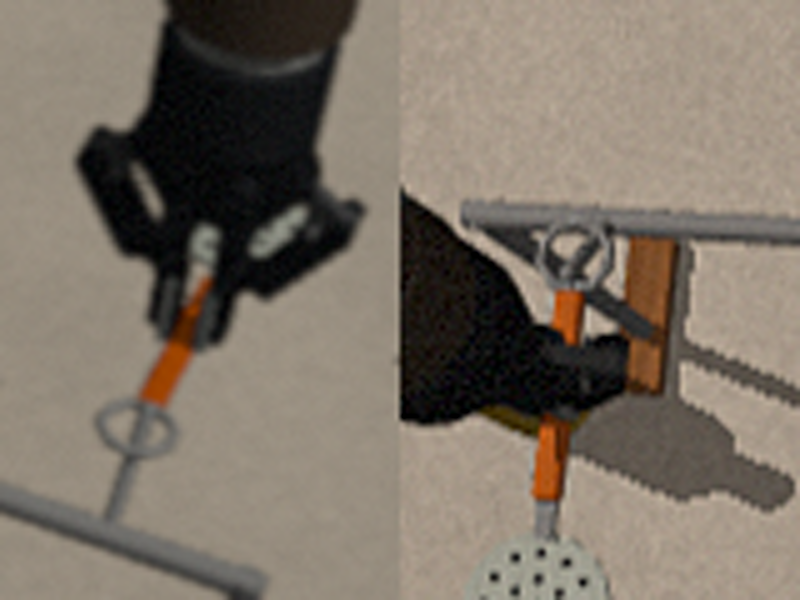

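Emit:
arm_command(
  rows=[
    {"dp": [5.8, 0, 6.9], "spin": 0},
    {"dp": [5.8, 0, 6.9], "spin": 0},
    {"dp": [5, 0, 6], "spin": 0},
    {"dp": [0, 0, 0], "spin": 0},
    {"dp": [0, 0, 0], "spin": 0},
  ],
)

```text
t: 5.97
ee_pos: [610.0, 353.3, 278.5]
tcp_rot: [179.9, 0.1, -5.2]
ft_force: [0.5, -0.5, -0.9]
grip_width: 10.5
grasp_force: 58.7
```

Emit:
arm_command(
  rows=[
    {"dp": [0, 0, 0], "spin": 0},
    {"dp": [0, 0, 0], "spin": 0},
    {"dp": [0, 0, 0], "spin": 0},
    {"dp": [0, 0, 0], "spin": 0},
    {"dp": [0, 0, 0], "spin": 0},
  ],
  jaw=0.1,
)

```text
t: 6.38
ee_pos: [609.6, 353.8, 280.4]
tcp_rot: [-180.0, -0.0, -5.2]
ft_force: [-0.5, -0.8, -0.0]
grip_width: 70.7
grasp_force: 0.0
```

Emit:
arm_command(
  rows=[
    {"dp": [0, 0, 0], "spin": 0},
    {"dp": [0, 0, -10], "spin": 0},
    {"dp": [-10, 0, -20], "spin": 0},
    {"dp": [-20, 0, -20], "spin": 0},
    {"dp": [-30, 0, 0], "spin": 0},
  ],
)

```text
t: 6.8
ee_pos: [552.3, 359.5, 334.5]
tcp_rot: [-179.7, -0.4, -5.3]
ft_force: [0.1, 0.7, 2.0]
grip_width: 76.9
grasp_force: 0.0
```

Emit:
arm_command(
  rows=[
    {"dp": [-30, 10, 0], "spin": 0},
    {"dp": [-30, 20, 0], "spin": 0},
    {"dp": [-30, 20, 0], "spin": 0},
    {"dp": [0, 30, 0], "spin": 0},
    {"dp": [0, 30, 0], "spin": 0},
  ],
)

```text
t: 7.22
ee_pos: [448.8, 257.3, 331.5]
tcp_rot: [-179.9, -0.1, -5.0]
ft_force: [-0.2, -0.4, -0.7]
grip_width: 77.0
grasp_force: 0.0
```

```bash
python3 - <<'E'
from h import *
s=r.get_state();print(s['ee_pos'].round(1),s['tcp_rot'].round(1))
a=r.camera('scene')[150:330,300:460];b=r.camera('top');cutlery(b)
b=b[110:290,110:270]
cv2.imwrite('pics/c4.png',cv2.resize(np.hstack([a,b]),None,fx=2.5,fy=2.5,interpolation=cv2.INTER_CUBIC)[...,::-1])
E
```

```text
[448.8 257.3 331.5] [-1.799e+02 -1.000e-01 -5.000e+00]
red 202 centre [ 448.1 -283. ] yaw -8.3 len 116
red 210 centre [ 442.3 -375.2] yaw -7.7 len 118
green 192 centre [447.8 -97.8] yaw -2.9 len 118
green 185 centre [ 424.4 -187.4] yaw 2.1 len 115
black 1057 centre [470.1 355.7] yaw 84.6 len 173
black 151 centre [458.6 188.8] yaw -3.0 len 95
```

View pics/c4.png

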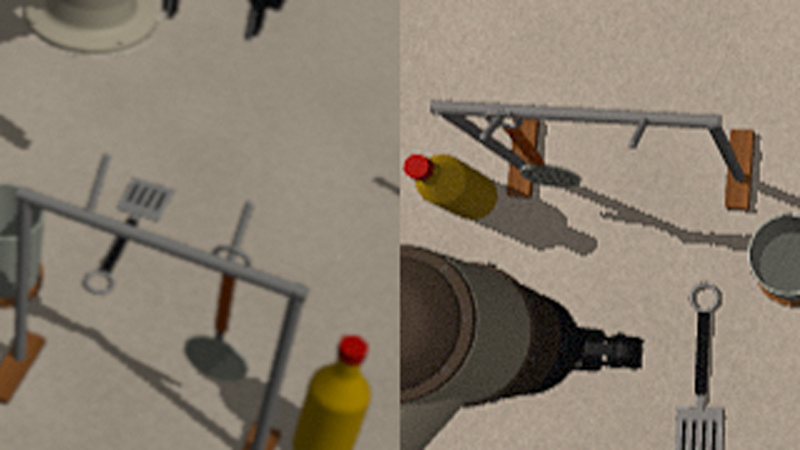

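Emit:
arm_command(
  rows=[
    {"dp": [0, 0, 0], "spin": -0.038},
    {"dp": [6.6, 34, 39], "spin": 0},
    {"dp": [6.6, 34, 0], "spin": 0},
    {"dp": [0, 0, 39], "spin": 0},
    {"dp": [0, 0, 39], "spin": 0},
  ],
  jaw=0.3,
)

```text
t: 7.73
ee_pos: [460.8, 196.1, 222.6]
tcp_rot: [-179.7, -0.4, -3.1]
ft_force: [-0.1, 1.8, -1.1]
grip_width: 59.8
grasp_force: 0.0
```

Emit:
arm_command(
  rows=[
    {"dp": [0, 0, 39], "spin": 0},
    {"dp": [0, 0, 39], "spin": 0},
    {"dp": [0, 0, 39], "spin": 0},
    {"dp": [0, 0, 0], "spin": 0},
    {"dp": [0, 0, 0], "spin": 0},
  ],
)

```text
t: 8.15
ee_pos: [458.9, 195.9, 103.1]
tcp_rot: [179.8, 0.1, -3.0]
ft_force: [0.5, 0.4, 0.8]
grip_width: 59.7
grasp_force: 0.0
```

Emit:
arm_command(
  rows=[
    {"dp": [0, 7, 38], "spin": 0},
    {"dp": [0, 0, 35], "spin": 0},
    {"dp": [0, 0, 18], "spin": 0},
    {"dp": [0, 0, 7], "spin": 0},
    {"dp": [0, 0, 0], "spin": 0},
  ],
)

```text
t: 8.57
ee_pos: [459.9, 190.2, 6.6]
tcp_rot: [-179.9, -0.1, -3.0]
ft_force: [-0.3, -0.0, 0.1]
grip_width: 59.6
grasp_force: 0.0
```

Emit:
arm_command(
  rows=[
    {"dp": [0, 0, 0], "spin": 0},
    {"dp": [0, 0, 0], "spin": 0},
    {"dp": [0, 0, 0], "spin": 0},
  ],
)

```text
t: 8.82
ee_pos: [459.9, 190.2, 7.7]
tcp_rot: [-179.8, -0.2, -3.0]
ft_force: [0.8, -0.3, 0.0]
grip_width: 60.1
grasp_force: 0.0
```

Emit:
arm_command(
  rows=[
    {"dp": [0, 0, 0], "spin": 0},
    {"dp": [0, 0, 0], "spin": 0},
    {"dp": [0, 0, 0], "spin": 0},
    {"dp": [0, 0, 0], "spin": 0},
    {"dp": [0, 0, 0], "spin": 0},
  ],
  jaw=1,
)

```text
t: 9.23
ee_pos: [458.7, 189.2, 6.2]
tcp_rot: [-180.0, -0.0, -3.0]
ft_force: [-1.1, 0.3, 5.0]
grip_width: 10.4
grasp_force: 58.7
```

Emit:
arm_command(
  rows=[
    {"dp": [0, 0, -10], "spin": 0},
    {"dp": [0, 0, -20], "spin": 0},
    {"dp": [0, 0, -36], "spin": 0},
    {"dp": [0, 0, -36], "spin": 0},
    {"dp": [0, 0, -36], "spin": 0},
  ],
)

```text
t: 9.65
ee_pos: [457.9, 188.5, 144.5]
tcp_rot: [179.9, 0.1, -3.0]
ft_force: [0.4, 0.2, -1.3]
grip_width: 9.7
grasp_force: 58.7
```

Emit:
arm_command(
  rows=[
    {"dp": [0, 0, -36], "spin": 0},
    {"dp": [0, 0, -36], "spin": 0},
    {"dp": [0, 0, -36], "spin": 0},
    {"dp": [0, 0, -36], "spin": 0},
    {"dp": [0, 0, -33], "spin": 0.038},
  ],
)

```text
t: 10.07
ee_pos: [458.1, 188.7, 322.6]
tcp_rot: [-180.0, -0.0, -5.2]
ft_force: [0.3, 0.7, -1.4]
grip_width: 10.1
grasp_force: 58.7
```

Emit:
arm_command(
  rows=[
    {"dp": [0, 0, 0], "spin": 0},
    {"dp": [0, 0, 0], "spin": 0},
    {"dp": [0, 0, 0], "spin": 0},
    {"dp": [0, 0, 0], "spin": 0},
  ],
)

```text
t: 10.4
ee_pos: [457.7, 188.6, 318.6]
tcp_rot: [179.9, 0.2, -5.2]
ft_force: [-0.9, -0.3, -1.1]
grip_width: 10.1
grasp_force: 58.7
```

Emit:
arm_command(
  rows=[
    {"dp": [25, -9.5, 0], "spin": 0},
    {"dp": [25, -9.5, 0], "spin": 0},
    {"dp": [25, -9.5, 0], "spin": 0},
    {"dp": [17, -5.5, 0], "spin": 0},
    {"dp": [10, -4, 0], "spin": 0},
  ],
)

```text
t: 10.82
ee_pos: [564.9, 217.8, 317.4]
tcp_rot: [179.8, 0.2, -5.2]
ft_force: [0.8, 0.5, -0.5]
grip_width: 10.3
grasp_force: 58.7
```

Emit:
arm_command(
  rows=[
    {"dp": [0, 0, 0], "spin": 0},
    {"dp": [0, 0, 0], "spin": 0},
    {"dp": [0, 0, 0], "spin": 0},
  ],
)

```text
t: 11.07
ee_pos: [562.9, 217.3, 319.5]
tcp_rot: [179.9, 0.1, -5.2]
ft_force: [-0.1, 0.3, -1.1]
grip_width: 10.2
grasp_force: 58.7
```

Emit:
arm_command(
  rows=[
    {"dp": [5.8, 0, 6.9], "spin": 0},
    {"dp": [5.8, 0, 6.9], "spin": 0},
    {"dp": [5.8, 0, 6.9], "spin": 0},
    {"dp": [0, 0, 0], "spin": 0},
    {"dp": [0, 0, 0], "spin": 0},
  ],
)

```text
t: 11.48
ee_pos: [580.8, 215.7, 298.8]
tcp_rot: [179.9, 0.1, -5.2]
ft_force: [0.5, -1.4, 0.4]
grip_width: 10.0
grasp_force: 58.7
```

```bash
python3 - <<'E'
from h import *
a=r.camera('scene')[140:260,300:380];b=r.camera('top')[110:230,150:230]
cv2.imwrite('pics/c5.png',cv2.resize(np.hstack([a,b]),None,fx=5,fy=5,interpolation=cv2.INTER_CUBIC)[...,::-1])
E
```

```text
(no output)
```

View pics/c5.png

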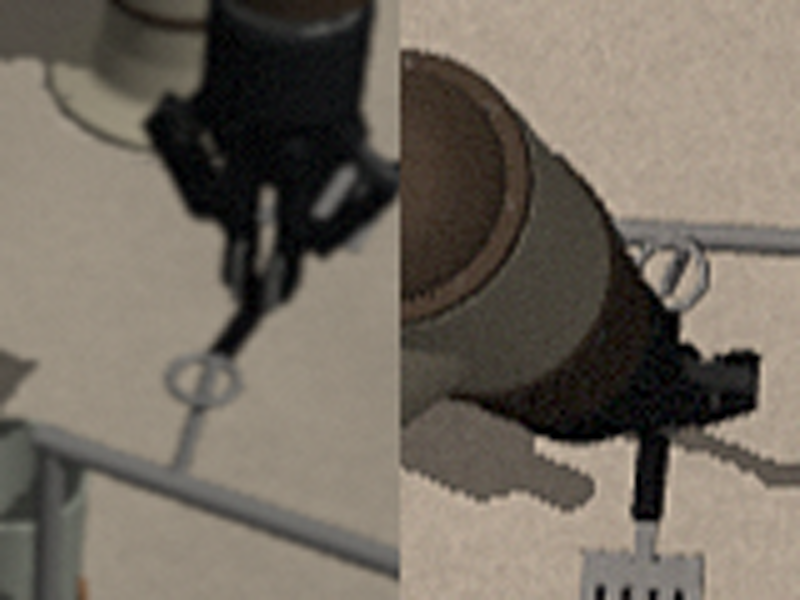

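Emit:
arm_command(
  rows=[
    {"dp": [5.8, 0, 6.9], "spin": 0},
    {"dp": [5.8, 0, 6.9], "spin": 0},
    {"dp": [5, 0, 6], "spin": 0},
    {"dp": [0, 0, 0], "spin": 0},
    {"dp": [0, 0, 0], "spin": 0},
  ],
)

```text
t: 12.0
ee_pos: [597.5, 214.3, 278.9]
tcp_rot: [179.9, 0.1, -5.2]
ft_force: [0.6, -0.0, -0.7]
grip_width: 10.4
grasp_force: 58.7
```

Emit:
arm_command(
  rows=[
    {"dp": [0, 0, 0], "spin": 0},
    {"dp": [0, 0, 0], "spin": 0},
    {"dp": [0, 0, 0], "spin": 0},
    {"dp": [0, 0, 0], "spin": 0},
    {"dp": [0, 0, 0], "spin": 0},
  ],
  jaw=0.1,
)

```text
t: 12.42
ee_pos: [597.4, 214.6, 280.6]
tcp_rot: [-180.0, -0.0, -5.2]
ft_force: [0.3, 0.3, -0.7]
grip_width: 70.0
grasp_force: 0.0
```

Emit:
arm_command(
  rows=[
    {"dp": [0, 0, 0], "spin": 0},
    {"dp": [0, 0, -10], "spin": 0},
    {"dp": [-10, 0, -20], "spin": 0},
    {"dp": [-20, 0, -20], "spin": 0},
    {"dp": [-30, 0, 0], "spin": 0},
  ],
)

```text
t: 12.83
ee_pos: [540.2, 220.5, 334.6]
tcp_rot: [-179.8, -0.4, -5.3]
ft_force: [0.1, 0.1, 0.8]
grip_width: 76.6
grasp_force: 0.0
```

Emit:
arm_command(
  rows=[
    {"dp": [-30, 20, 0], "spin": 0},
    {"dp": [-10, 35, 0], "spin": 0},
    {"dp": [-10, 35, 0], "spin": 0},
    {"dp": [0, 40, 0], "spin": 0},
    {"dp": [0, 40, 0], "spin": 0},
  ],
)

```text
t: 13.25
ee_pos: [471.6, 54.1, 331.7]
tcp_rot: [-179.9, -0.1, -5.1]
ft_force: [0.6, 0.2, 0.0]
grip_width: 76.9
grasp_force: 0.0
```

Emit:
arm_command(
  rows=[
    {"dp": [0, 40, 0], "spin": 0},
    {"dp": [0, 40, 0], "spin": 0},
    {"dp": [0, 40, 0], "spin": 0},
    {"dp": [0, 0, 0], "spin": 0},
    {"dp": [0, 0, 0], "spin": 0},
  ],
)

```text
t: 13.67
ee_pos: [461.4, -66.1, 331.2]
tcp_rot: [-180.0, -0.1, -5.4]
ft_force: [0.7, 0.3, -0.5]
grip_width: 76.6
grasp_force: 0.0
```

```bash
python3 - <<'E'
from h import *
s=r.get_state();print(s['ee_pos'].round(1),s['tcp_rot'].round(1))
a=r.camera('scene')[150:330,270:430];b=r.camera('top');cutlery(b)
# cup overlay check
c=w2p('top',[[556+43*np.cos(t),76+43*np.sin(t),112] for t in np.linspace(0,6.28,30)]).round().astype(int)
b=b.copy()
for p in c[::3]: b[p[1],p[0]]=(255,0,255)
b=b[130:310,220:470]
cv2.imwrite('pics/c6.png',cv2.resize(np.hstack([a,b]),None,fx=1.95,fy=1.95,interpolation=cv2.INTER_CUBIC)[...,::-1])
E
```

```text
[461.4 -66.1 331.2] [-1.8e+02 -1.0e-01 -5.4e+00]
red 201 centre [ 448.4 -283. ] yaw -8.4 len 116
red 209 centre [ 442.  -375.1] yaw -7.6 len 118
green 116 centre [ 402.3 -188.3] yaw 1.5 len 70
black 170 centre [684.8 232.1] yaw 31.5 len 95
black 83 centre [476.6  53.7] yaw 12.1 len 171
black 71 centre [401.4  55. ] yaw 20.1 len 43
```

View pics/c6.png

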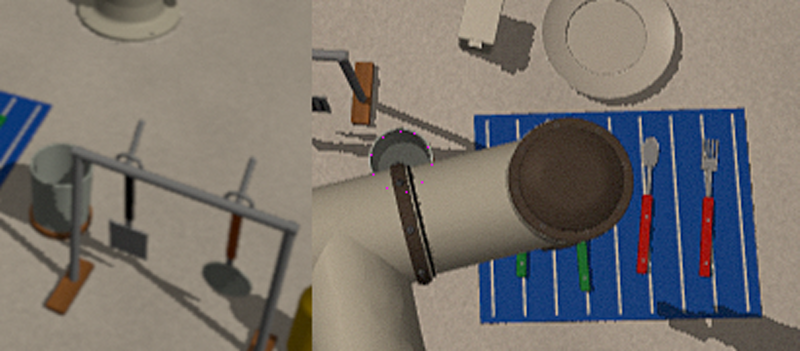

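Emit:
arm_command(
  rows=[
    {"dp": [0, 0, 0], "spin": -0.04},
    {"dp": [36, 16, 0], "spin": 0},
    {"dp": [35, 16.4, 0], "spin": 0},
    {"dp": [0, 0, 40], "spin": 0},
    {"dp": [0, 0, 40], "spin": 0},
  ],
  jaw=0.5,
)

```text
t: 14.18
ee_pos: [534.8, -99.0, 251.0]
tcp_rot: [-180.0, -0.4, -2.8]
ft_force: [-0.3, 0.4, -2.0]
grip_width: 42.8
grasp_force: 0.0
```

Emit:
arm_command(
  rows=[
    {"dp": [0, 0, 40], "spin": 0},
    {"dp": [0, 0, 40], "spin": 0},
    {"dp": [0, 0, 40], "spin": 0},
    {"dp": [0, 0, 40], "spin": 0},
    {"dp": [0, 0, 0], "spin": 0},
  ],
)

```text
t: 14.6
ee_pos: [525.5, -98.5, 82.6]
tcp_rot: [180.0, 1.0, -2.9]
ft_force: [-0.7, -0.4, -1.8]
grip_width: 42.5
grasp_force: 0.0
```

Emit:
arm_command(
  rows=[
    {"dp": [0, 0, 0], "spin": 0},
    {"dp": [0, 0, 0], "spin": 0},
    {"dp": [0, 0, 0], "spin": 0},
  ],
)

```text
t: 14.85
ee_pos: [533.4, -99.5, 93.3]
tcp_rot: [-180.0, -0.4, -2.8]
ft_force: [-0.4, -0.6, -0.3]
grip_width: 43.0
grasp_force: 0.0
```

Emit:
arm_command(
  rows=[
    {"dp": [-1, 2.5, 36], "spin": 0},
    {"dp": [0, 0, 25], "spin": 0},
    {"dp": [0, 0, 10], "spin": 0},
    {"dp": [0, 0, 0], "spin": 0},
    {"dp": [0, 0, 0], "spin": 0},
  ],
)

```text
t: 15.27
ee_pos: [531.2, -102.6, 20.8]
tcp_rot: [180.0, -0.2, -2.9]
ft_force: [0.6, -0.2, 0.4]
grip_width: 42.7
grasp_force: 0.0
```

Emit:
arm_command(
  rows=[
    {"dp": [0, 0, 0], "spin": 0},
    {"dp": [0, 0, 0], "spin": 0},
    {"dp": [0, 0, 0], "spin": 0},
  ],
)

```text
t: 15.52
ee_pos: [530.8, -102.6, 20.7]
tcp_rot: [-180.0, -0.2, -2.9]
ft_force: [0.4, 0.3, -1.1]
grip_width: 42.4
grasp_force: 0.0
```

Emit:
arm_command(
  rows=[
    {"dp": [0, 0, 10], "spin": 0},
    {"dp": [0, 0, 4], "spin": 0},
    {"dp": [0, 0, 0], "spin": 0},
    {"dp": [0, 0, 0], "spin": 0},
  ],
)

```text
t: 15.85
ee_pos: [529.3, -102.7, 4.5]
tcp_rot: [180.0, 0.1, -2.9]
ft_force: [0.3, 0.5, -0.1]
grip_width: 42.5
grasp_force: 0.0
```

Emit:
arm_command(
  rows=[
    {"dp": [0, 0, 0], "spin": 0},
    {"dp": [0, 0, 0], "spin": 0},
    {"dp": [0, 0, 0], "spin": 0},
    {"dp": [0, 0, 0], "spin": 0},
    {"dp": [0, 0, 0], "spin": 0},
  ],
  jaw=1,
)

```text
t: 16.27
ee_pos: [529.9, -102.6, 5.4]
tcp_rot: [-180.0, -0.0, -2.9]
ft_force: [-0.3, 0.3, 1.5]
grip_width: 4.2
grasp_force: 58.8
```

Emit:
arm_command(
  rows=[
    {"dp": [0, 0, -10], "spin": 0},
    {"dp": [0, 0, -20], "spin": 0},
    {"dp": [0, 0, -30], "spin": 0},
    {"dp": [0, 0, -30], "spin": 0},
    {"dp": [0, 0, -30], "spin": 0},
  ],
)

```text
t: 16.68
ee_pos: [529.3, -102.7, 127.0]
tcp_rot: [180.0, 0.0, -2.9]
ft_force: [-0.1, -0.2, 0.3]
grip_width: 4.3
grasp_force: 58.7
```

Emit:
arm_command(
  rows=[
    {"dp": [0, 0, -20], "spin": 0},
    {"dp": [0, 0, -15], "spin": 0},
    {"dp": [0, 0, 0], "spin": 0},
    {"dp": [0, 0, 0], "spin": 0},
    {"dp": [0, 0, 0], "spin": 0},
  ],
)

```text
t: 17.1
ee_pos: [528.8, -102.6, 159.5]
tcp_rot: [-180.0, 0.1, -2.9]
ft_force: [-0.1, 0.7, -0.1]
grip_width: 4.1
grasp_force: 58.8
```

```bash
python3 - <<'E'
from h import *
s=r.get_state();print(s['ee_pos'].round(1),w2p('scene',[s['ee_pos']]))
np.save('sc3.npy',r.camera('scene'))
a=np.load('sc3.npy')[130:310,100:340]
cv2.imwrite('pics/c7.png',cv2.resize(a,None,fx=3,fy=3,interpolation=cv2.INTER_CUBIC)[...,::-1])
E
```

```text
[ 528.8 -102.6  159.5] [[247.52501165 198.11975481]]
```

View pics/c7.png

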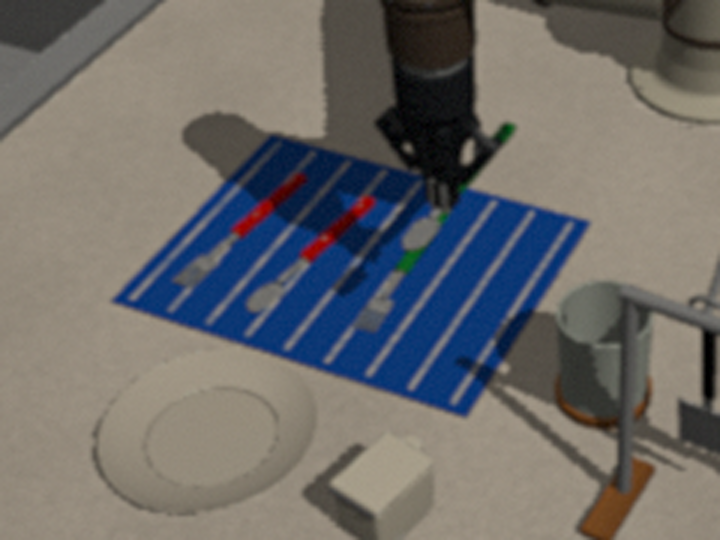

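Emit:
arm_command(
  rows=[
    {"dp": [0, 0, 0], "spin": 0},
    {"dp": [0, 0, 0], "spin": 0},
  ],
  jaw=0.95,
)

```text
t: 17.32
ee_pos: [529.1, -102.7, 159.0]
tcp_rot: [180.0, 0.1, -2.9]
ft_force: [-1.1, 0.5, -0.2]
grip_width: 4.8
grasp_force: 52.9
```

Emit:
arm_command(
  rows=[
    {"dp": [0, 0, 0], "spin": 0},
    {"dp": [0, 0, 0], "spin": 0},
  ],
  jaw=0.935,
)

```text
t: 17.48
ee_pos: [529.6, -102.7, 159.6]
tcp_rot: [180.0, 0.1, -2.9]
ft_force: [1.0, -0.7, -0.4]
grip_width: 5.4
grasp_force: 28.4
```

Emit:
arm_command(
  rows=[
    {"dp": [0, 0, 0], "spin": 0},
    {"dp": [0, 0, 0], "spin": 0},
  ],
  jaw=0.925,
)

```text
t: 17.65
ee_pos: [529.7, -102.7, 160.0]
tcp_rot: [180.0, 0.0, -2.9]
ft_force: [0.4, -0.2, -0.7]
grip_width: 6.9
grasp_force: 11.7
```

Emit:
arm_command(
  rows=[
    {"dp": [0, 0, 0], "spin": 0},
    {"dp": [0, 0, 0], "spin": 0},
    {"dp": [0, 0, 0], "spin": 0},
  ],
  jaw=0.921,
)

```text
t: 17.9
ee_pos: [529.7, -102.7, 160.2]
tcp_rot: [-180.0, -0.0, -2.9]
ft_force: [0.3, -0.0, -0.2]
grip_width: 6.6
grasp_force: 5.0
```

Emit:
arm_command(
  rows=[
    {"dp": [0, 0, 0], "spin": 0},
    {"dp": [0, 0, 0], "spin": 0},
    {"dp": [0, 0, 0], "spin": 0},
  ],
  jaw=0.9195,
)

```text
t: 18.15
ee_pos: [529.7, -102.7, 160.2]
tcp_rot: [-180.0, -0.0, -2.9]
ft_force: [-0.1, -0.4, -0.1]
grip_width: 6.8
grasp_force: 2.4
```

```bash
cat >> h.py <<'E'
def greenspot(old=None,color='green'):
    "scene view: blobs of handle colour with far ends"
    im=r.camera('scene'); H,S,V=cv2.split(cv2.cvtColor(im,cv2.COLOR_RGB2HSV))
    m=((H>45)&(H<80)&(S>110)&(V>35)) if color=='green' else (((H<8)|(H>172))&(S>140)&(V>50))
    m=m.astype(np.uint8); m[:130]=0; m[330:]=0; m[:,400:]=0
    n,l,st,c=cv2.connectedComponentsWithStats(m)
    for i in range(1,n):
        if st[i,4]>8: print(color,st[i].tolist(),c[i].round(1))
E
python3 -c "from h import *;greenspot()"
```

```text
green [266, 172, 5, 5, 15] [267.9 173.7]
green [232, 213, 9, 8, 29] [235.9 216.4]
```

Emit:
arm_command(
  rows=[
    {"dp": [0, 0, 0], "spin": 0},
    {"dp": [0, 0, 0], "spin": 0},
    {"dp": [0, 0, 0], "spin": 0},
  ],
  jaw=0.919,
)

```text
t: 18.45
ee_pos: [529.7, -102.7, 160.2]
tcp_rot: [-180.0, 0.0, -2.9]
ft_force: [-0.1, -0.4, -0.4]
grip_width: 7.3
grasp_force: 1.6
```

```bash
python3 -c "from h import *;greenspot();print(w2p('scene',[[530-141*c+0,-102.7+7*c,160-141*s] for c,s in((1,0),(.87,.5),(.5,.87),(.1,1))]).round())"
```

```text
green [253, 177, 18, 18, 57] [261.6 185.1]
green [232, 207, 13, 14, 51] [237.5 214.1]
[[270. 172.]
 [267. 193.]
 [260. 215.]
 [252. 230.]]
```

Emit:
arm_command(
  rows=[
    {"dp": [0, 0, 0], "spin": 0},
    {"dp": [0, 0, 0], "spin": 0},
  ],
)

```text
t: 18.67
ee_pos: [529.7, -102.7, 160.2]
tcp_rot: [180.0, 0.0, -2.9]
ft_force: [0.5, -0.2, -1.2]
grip_width: 7.1
grasp_force: 1.4
```

```bash
python3 -c "from h import *;greenspot()"
```

```text
green [251, 198, 16, 5, 34] [258.3 200. ]
green [232, 201, 17, 20, 81] [239.9 210.4]
```

Emit:
arm_command(
  rows=[
    {"dp": [0, 0, 0], "spin": 0},
    {"dp": [0, 0, 0], "spin": 0},
    {"dp": [0, 0, 0], "spin": 0},
  ],
)

```text
t: 18.97
ee_pos: [529.7, -102.7, 160.1]
tcp_rot: [180.0, 0.0, -2.9]
ft_force: [0.6, -0.7, -1.2]
grip_width: 6.8
grasp_force: 1.6
```

Emit:
arm_command(
  rows=[
    {"dp": [0, 0, 0], "spin": 0},
    {"dp": [0, 0, 0], "spin": 0},
  ],
  jaw=0.94,
)

```text
t: 19.13
ee_pos: [529.7, -102.7, 160.2]
tcp_rot: [180.0, 0.0, -2.9]
ft_force: [0.4, 0.2, -0.2]
grip_width: 5.8
grasp_force: 28.3
```

```bash
python3 - <<'E'
from h import *
greenspot()
a=r.camera('scene')[130:310,140:300]
cv2.imwrite('pics/c8.png',cv2.resize(a,None,fx=3,fy=3,interpolation=cv2.INTER_CUBIC)[...,::-1])
E
```

```text
green [232, 201, 21, 32, 165] [244.4 215.1]
```

View pics/c8.png

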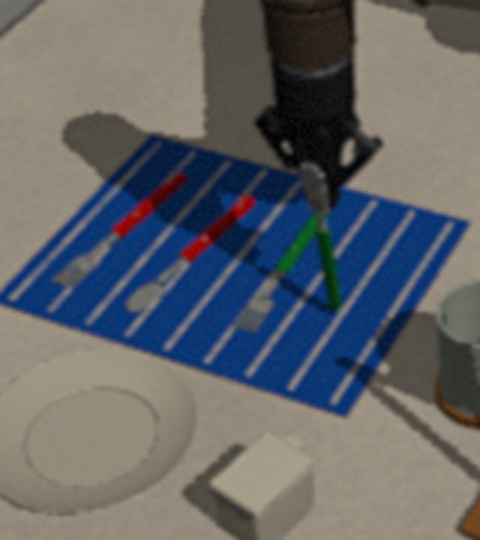

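Emit:
arm_command(
  rows=[
    {"dp": [0, 0, -25], "spin": 0},
    {"dp": [0, 0, -25], "spin": 0},
    {"dp": [0, 0, -25], "spin": 0},
    {"dp": [0, 0, -25], "spin": 0},
    {"dp": [0, 0, -25], "spin": 0},
  ],
  jaw=0.96,
)

```text
t: 19.65
ee_pos: [529.5, -102.7, 286.4]
tcp_rot: [-180.0, 0.0, -2.9]
ft_force: [0.7, -0.5, -0.6]
grip_width: 4.4
grasp_force: 53.8
```

Emit:
arm_command(
  rows=[
    {"dp": [-0.5, -15, 0], "spin": 0},
    {"dp": [-0.8, -28, 0], "spin": 0},
    {"dp": [-0.8, -28, 0], "spin": 0},
    {"dp": [-0.8, -28, 0], "spin": 0},
    {"dp": [-0.8, -28, 0], "spin": 0},
  ],
)

```text
t: 20.07
ee_pos: [532.2, 25.5, 285.3]
tcp_rot: [-180.0, -0.0, -2.9]
ft_force: [-0.0, -1.4, -0.5]
grip_width: 4.4
grasp_force: 53.8
```

Emit:
arm_command(
  rows=[
    {"dp": [-0.8, -28, 0], "spin": 0},
    {"dp": [-0.8, -25, 0], "spin": 0},
    {"dp": [-0.5, -14.7, 0], "spin": 0},
    {"dp": [0, 0, 0], "spin": 0},
    {"dp": [0, 0, 0], "spin": 0},
  ],
)

```text
t: 20.48
ee_pos: [533.6, 92.6, 285.0]
tcp_rot: [180.0, 0.0, -2.8]
ft_force: [-0.5, -0.1, -0.5]
grip_width: 4.2
grasp_force: 53.8
```

Emit:
arm_command(
  rows=[
    {"dp": [0, 0, 0], "spin": 0},
    {"dp": [0, 0, 0], "spin": 0},
    {"dp": [0, 0, 0], "spin": 0},
  ],
)

```text
t: 20.73
ee_pos: [533.8, 91.2, 285.2]
tcp_rot: [180.0, 0.0, -3.0]
ft_force: [-0.0, -1.0, -0.6]
grip_width: 4.8
grasp_force: 53.8
```

```bash
python3 - <<'E'
from h import *
s=r.get_state();e=s['ee_pos'];print(e.round(1),s['grasp_force'],s['grip_width'])
a=r.camera('scene')[100:280,220:380].copy();b=r.camera('top')[110:290,220:380]
for d in (0,30,60,90,120,141):
  p=w2p('scene',[e-[0,0,d]])[0].round().astype(int)-[220,100]; a[p[1],p[0]]=(255,0,255)
cv2.imwrite('pics/c9.png',cv2.resize(np.hstack([a,b]),None,fx=2.5,fy=2.5,interpolation=cv2.INTER_CUBIC)[...,::-1])
E
```

```text
[533.8  91.2 285.2] 53.78497123718262 4.755481485808107
```

View pics/c9.png

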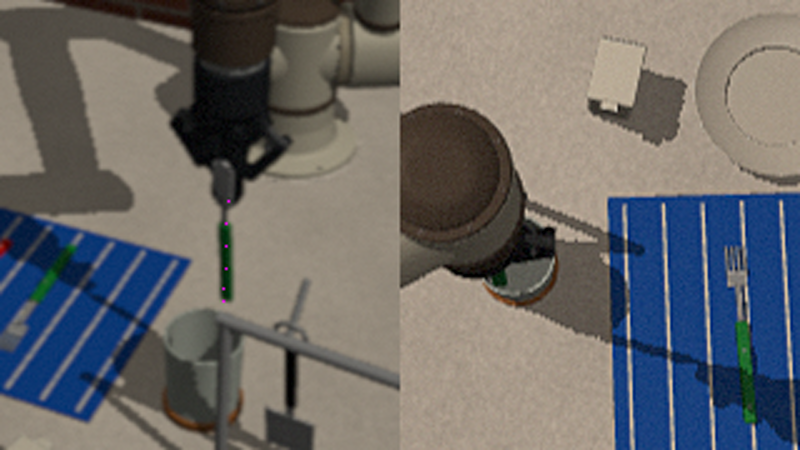

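Emit:
arm_command(
  rows=[
    {"dp": [0, 0, 30], "spin": 0},
    {"dp": [0, 0, 30], "spin": 0},
    {"dp": [0, 0, 30], "spin": 0},
    {"dp": [0, 0, 20], "spin": 0},
    {"dp": [0, 0, 10], "spin": 0},
  ],
)

```text
t: 21.25
ee_pos: [534.6, 91.1, 163.7]
tcp_rot: [179.9, -0.1, -2.9]
ft_force: [3.1, -1.9, 1.8]
grip_width: 4.6
grasp_force: 53.7
```

Emit:
arm_command(
  rows=[
    {"dp": [10, 0, 1], "spin": 0},
    {"dp": [10, 0, 2], "spin": 0},
    {"dp": [10, 0, 2], "spin": 0},
    {"dp": [10, 0, 3], "spin": 0},
    {"dp": [10, 0, 4], "spin": 0},
  ],
)

```text
t: 21.67
ee_pos: [587.7, 89.9, 156.8]
tcp_rot: [-179.9, -0.4, -2.8]
ft_force: [0.4, -0.5, 12.8]
grip_width: 4.4
grasp_force: 53.3
```

Emit:
arm_command(
  rows=[
    {"dp": [0, 0, 0], "spin": 0},
    {"dp": [0, 0, 0], "spin": 0},
    {"dp": [0, 0, 0], "spin": 0},
  ],
)

```text
t: 21.92
ee_pos: [587.5, 90.0, 157.0]
tcp_rot: [-179.9, -0.4, -2.9]
ft_force: [-0.5, -0.3, 8.7]
grip_width: 4.7
grasp_force: 54.3
```

Emit:
arm_command(
  rows=[
    {"dp": [0, 0, 0], "spin": 0},
    {"dp": [0, 0, 0], "spin": 0},
    {"dp": [0, 0, 0], "spin": 0},
    {"dp": [0, 0, 0], "spin": 0},
    {"dp": [0, 0, 0], "spin": 0},
  ],
  jaw=0.5,
)

```text
t: 22.33
ee_pos: [583.6, 89.5, 152.7]
tcp_rot: [180.0, 0.0, -2.9]
ft_force: [0.8, 0.0, 0.7]
grip_width: 42.8
grasp_force: 0.0
```

Emit:
arm_command(
  rows=[
    {"dp": [-10, 0, -10], "spin": 0},
    {"dp": [-20, 0, -20], "spin": 0},
    {"dp": [-20, 0, -30], "spin": 0},
    {"dp": [0, 0, -40], "spin": 0},
    {"dp": [0, 0, -40], "spin": 0},
  ],
)

```text
t: 22.75
ee_pos: [532.1, 91.7, 294.1]
tcp_rot: [179.9, 0.1, -2.9]
ft_force: [1.5, -0.5, -0.3]
grip_width: 42.7
grasp_force: 0.0
```

Emit:
arm_command(
  rows=[
    {"dp": [0, 40, 0], "spin": 0},
    {"dp": [0, 40, 0], "spin": 0},
    {"dp": [0, 40, 0], "spin": 0},
    {"dp": [0, 40, 0], "spin": 0},
    {"dp": [0, 40, 0], "spin": 0},
  ],
)

```text
t: 23.17
ee_pos: [523.1, -109.2, 293.3]
tcp_rot: [-180.0, -0.0, -2.9]
ft_force: [1.0, -0.1, 1.1]
grip_width: 42.9
grasp_force: 0.0
```

Emit:
arm_command(
  rows=[
    {"dp": [0, 40, 0], "spin": 0},
    {"dp": [0, 30, 0], "spin": 0},
    {"dp": [0, 0, 0], "spin": 0},
    {"dp": [0, 0, 0], "spin": 0},
    {"dp": [0, 0, 0], "spin": 0},
  ],
)

```text
t: 23.58
ee_pos: [520.0, -177.5, 292.9]
tcp_rot: [-180.0, 0.0, -2.9]
ft_force: [-0.3, 0.7, 0.6]
grip_width: 42.5
grasp_force: 0.0
```

```bash
python3 - <<'E'
from h import *
s=r.get_state();e=s['ee_pos'];print(e.round(1),s['tcp_rot'].round(1))
greenspot()
a=r.camera('scene');b=r.camera('top');cutlery(b)
np.save('a.npy',a);np.save('b.npy',b)
a=a[150:330,220:460];b=b[140:320,200:280]
cv2.imwrite('pics/c10.png',cv2.resize(np.hstack([a,b]),None,fx=2.5,fy=2.5,interpolation=cv2.INTER_CUBIC)[...,::-1])
E
```

```text
[ 520.  -177.5  292.9] [-180.     0.    -2.9]
green [232, 198, 18, 23, 95] [240.8 209. ]
red 200 centre [ 448.3 -283. ] yaw -8.4 len 116
red 210 centre [ 442.3 -375.2] yaw -7.7 len 118
green 125 centre [575.1  84.5] yaw 4.6 len 88
green 187 centre [ 424.7 -187.4] yaw 2.0 len 115
black 175 centre [685.  232.1] yaw 32.3 len 100
black 135 centre [ 592.9 -160.9] yaw -13.9 len 157
black 307 centre [ 544.6 -275.4] yaw 83.5 len 199
```

View pics/c10.png

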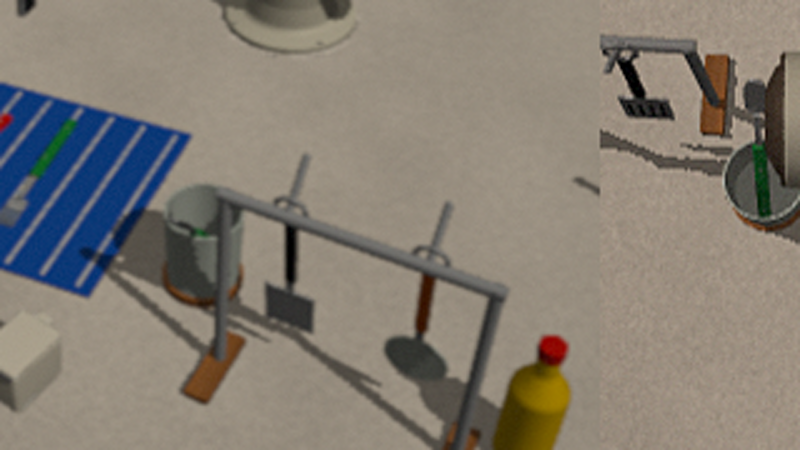

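Emit:
arm_command(
  rows=[
    {"dp": [0, 0, 0], "spin": -0.0855},
    {"dp": [-12.6, 6.6, 20], "spin": 0},
    {"dp": [0, 0, 39], "spin": 0},
    {"dp": [0, 0, 39], "spin": 0},
    {"dp": [0, 0, 39], "spin": 0},
  ],
)

```text
t: 24.15
ee_pos: [508.1, -183.5, 155.7]
tcp_rot: [180.0, -0.2, 2.1]
ft_force: [0.5, -0.1, -0.7]
grip_width: 43.0
grasp_force: 0.0
```

Emit:
arm_command(
  rows=[
    {"dp": [0, 0, 39], "spin": 0},
    {"dp": [0, 0, 39], "spin": 0},
    {"dp": [0, 0, 30], "spin": 0},
    {"dp": [0, 0, 18], "spin": 0},
    {"dp": [0, 0, 9], "spin": 0},
  ],
)

```text
t: 24.57
ee_pos: [506.2, -183.4, 18.3]
tcp_rot: [-180.0, 0.3, 2.1]
ft_force: [-0.4, -0.2, 0.8]
grip_width: 42.7
grasp_force: 0.0
```

Emit:
arm_command(
  rows=[
    {"dp": [0, 0, 0], "spin": 0},
    {"dp": [0, 0, 0], "spin": 0},
    {"dp": [0, 0, 0], "spin": 0},
  ],
)

```text
t: 24.82
ee_pos: [509.3, -184.4, 22.8]
tcp_rot: [180.0, -0.2, 2.1]
ft_force: [0.7, 0.4, -0.4]
grip_width: 42.8
grasp_force: 0.0
```

Emit:
arm_command(
  rows=[
    {"dp": [-1, 0, 10], "spin": 0},
    {"dp": [0, 0, 6], "spin": 0},
    {"dp": [0, 0, 0], "spin": 0},
    {"dp": [0, 0, 0], "spin": 0},
  ],
)

```text
t: 25.15
ee_pos: [506.4, -184.7, 4.9]
tcp_rot: [-180.0, 0.0, 2.0]
ft_force: [0.1, -0.3, 0.0]
grip_width: 42.4
grasp_force: 0.0
```

Emit:
arm_command(
  rows=[
    {"dp": [0, 0, 0], "spin": 0},
    {"dp": [0, 0, 0], "spin": 0},
    {"dp": [0, 0, 0], "spin": 0},
    {"dp": [0, 0, 0], "spin": 0},
    {"dp": [0, 0, 0], "spin": 0},
  ],
  jaw=1,
)

```text
t: 25.57
ee_pos: [507.0, -184.7, 5.5]
tcp_rot: [180.0, -0.0, 2.0]
ft_force: [-0.3, -0.0, 1.5]
grip_width: 4.2
grasp_force: 58.8
```

Emit:
arm_command(
  rows=[
    {"dp": [0, 0, -10], "spin": 0},
    {"dp": [0, 0, -20], "spin": 0},
    {"dp": [0, 0, -30], "spin": 0},
    {"dp": [0, 0, -30], "spin": 0},
    {"dp": [0, 0, -30], "spin": 0},
  ],
)

```text
t: 25.98
ee_pos: [506.3, -184.6, 126.9]
tcp_rot: [-180.0, 0.0, 2.0]
ft_force: [0.5, -0.5, 0.2]
grip_width: 4.2
grasp_force: 58.8
```

Emit:
arm_command(
  rows=[
    {"dp": [0, 0, -20], "spin": 0},
    {"dp": [0, 0, -17], "spin": 0},
    {"dp": [0, 0, 0], "spin": 0},
    {"dp": [0, 0, 0], "spin": 0},
    {"dp": [0, 0, 0], "spin": 0},
  ],
)

```text
t: 26.4
ee_pos: [505.9, -184.4, 161.4]
tcp_rot: [-180.0, 0.1, 2.0]
ft_force: [-1.2, -0.4, -1.1]
grip_width: 3.9
grasp_force: 58.8
```

Emit:
arm_command(
  rows=[
    {"dp": [0, 0, 0], "spin": 0},
    {"dp": [0, 0, 0], "spin": 0},
    {"dp": [0, 0, 0], "spin": 0},
  ],
  jaw=0.93,
)

```text
t: 26.65
ee_pos: [506.2, -184.6, 161.1]
tcp_rot: [-180.0, 0.1, 2.0]
ft_force: [-0.4, -0.7, -0.7]
grip_width: 6.3
grasp_force: 20.0
```

Emit:
arm_command(
  rows=[
    {"dp": [0, 0, 0], "spin": 0},
    {"dp": [0, 0, 0], "spin": 0},
    {"dp": [0, 0, 0], "spin": 0},
  ],
  jaw=0.921,
)

```text
t: 26.9
ee_pos: [506.7, -184.6, 161.9]
tcp_rot: [-180.0, 0.0, 2.0]
ft_force: [-0.0, 0.6, -0.4]
grip_width: 6.9
grasp_force: 4.9
```

```bash
python3 -c "from h import *;greenspot();s=r.get_state();e=s['ee_pos'];print(e,w2p('scene',[e+[-141*c,-5*c,-141*q] for c,q in((1,0),(.87,.5),(.5,.87),(0,1))]).round())"
```

```text
green [244, 160, 3, 4, 9] [244.9 161.7]
[ 506.71762853 -184.64594397  162.00199025] [[246. 161.]
 [245. 182.]
 [239. 203.]
 [230. 221.]]
```

Emit:
arm_command(
  rows=[
    {"dp": [0, 0, 0], "spin": 0},
    {"dp": [0, 0, 0], "spin": 0},
    {"dp": [0, 0, 0], "spin": 0},
    {"dp": [0, 0, 0], "spin": 0},
    {"dp": [0, 0, 0], "spin": 0},
  ],
  jaw=0.919,
)

```text
t: 27.37
ee_pos: [506.7, -184.7, 162.2]
tcp_rot: [-180.0, 0.0, 2.0]
ft_force: [0.1, 0.0, -0.4]
grip_width: 7.2
grasp_force: 1.3
```

```bash
python3 -c "from h import *;greenspot()"
```

```text
green [229, 189, 13, 10, 29] [234.9 193.3]
```

Emit:
arm_command(
  rows=[
    {"dp": [0, 0, 0], "spin": 0},
    {"dp": [0, 0, 0], "spin": 0},
    {"dp": [0, 0, 0], "spin": 0},
  ],
)

```text
t: 27.67
ee_pos: [506.7, -184.6, 162.1]
tcp_rot: [180.0, 0.0, 2.0]
ft_force: [-0.8, 0.9, -0.3]
grip_width: 6.7
grasp_force: 1.4
```

Emit:
arm_command(
  rows=[
    {"dp": [0, 0, 0], "spin": 0},
    {"dp": [0, 0, 0], "spin": 0},
    {"dp": [0, 0, 0], "spin": 0},
  ],
  jaw=0.96,
)

```text
t: 27.92
ee_pos: [506.7, -184.6, 162.2]
tcp_rot: [180.0, 0.0, 2.0]
ft_force: [-0.5, 0.4, -1.2]
grip_width: 4.3
grasp_force: 49.1
```

```bash
python3 -c "from h import *;greenspot();s=r.get_state();e=s['ee_pos'];print(e,w2p('scene',[e+[-141*c,-5*c,-141*q] for c,q in((.5,.87),(.25,.97),(0,1),(-.25,.97))]).round())"
```

```text
green [225, 195, 8, 27, 85] [228.4 208. ]
[ 506.72268582 -184.658281    162.15513348] [[239. 203.]
 [235. 213.]
 [230. 221.]
 [225. 227.]]
```

Emit:
arm_command(
  rows=[
    {"dp": [0, 0, -25], "spin": 0},
    {"dp": [0, 0, -25], "spin": 0},
    {"dp": [0, 0, -25], "spin": 0},
    {"dp": [0, 0, -25], "spin": 0},
    {"dp": [0, 0, -25], "spin": 0},
  ],
)

```text
t: 28.38
ee_pos: [506.5, -184.6, 288.4]
tcp_rot: [-180.0, -0.0, 2.0]
ft_force: [0.5, -0.2, 0.1]
grip_width: 4.5
grasp_force: 49.1
```

Emit:
arm_command(
  rows=[
    {"dp": [2, -15, 0], "spin": 0},
    {"dp": [4, -28, 0], "spin": 0},
    {"dp": [4, -30, 0], "spin": 0},
    {"dp": [4, -30, 0], "spin": 0},
    {"dp": [4, -30, 0], "spin": 0},
  ],
)

```text
t: 28.8
ee_pos: [519.9, -49.9, 287.3]
tcp_rot: [-180.0, -0.0, 2.0]
ft_force: [0.3, 0.5, -0.2]
grip_width: 4.5
grasp_force: 49.1
```

Emit:
arm_command(
  rows=[
    {"dp": [4, -30, 0], "spin": 0},
    {"dp": [4, -30, 0], "spin": 0},
    {"dp": [4, -28, 0], "spin": 0},
    {"dp": [4, -15, 0], "spin": 0},
    {"dp": [1.8, -7.5, 0], "spin": 0},
  ],
)

```text
t: 29.22
ee_pos: [534.3, 61.8, 287.1]
tcp_rot: [-180.0, -0.0, 2.1]
ft_force: [-0.3, 0.2, -0.6]
grip_width: 4.2
grasp_force: 49.1
```

Emit:
arm_command(
  rows=[
    {"dp": [0, 0, 0], "spin": 0},
    {"dp": [0, 0, 0], "spin": 0},
    {"dp": [0, 0, 0], "spin": 0},
    {"dp": [0, 0, 0], "spin": 0},
  ],
)

```text
t: 29.55
ee_pos: [533.9, 58.7, 287.2]
tcp_rot: [180.0, 0.0, 1.9]
ft_force: [-0.5, -0.5, 0.5]
grip_width: 4.6
grasp_force: 49.1
```

```bash
python3 -c "from h import *;greenspot();s=r.get_state();e=s['ee_pos'];print(e,w2p('scene',[e+[-141*c,-5*c,-141*q] for c,q in((.25,.97),(0,1))]).round())"
```

```text
green [297, 187, 4, 30, 100] [298.5 201.1]
[533.96115173  58.82649555 287.23344371] [[303. 208.]
 [298. 217.]]
```

Vertical as predicted (butt near (298,217)); lower, lean it, and release.

Emit:
arm_command(
  rows=[
    {"dp": [0, 0, 30], "spin": 0},
    {"dp": [0, 0, 30], "spin": 0},
    {"dp": [0, 0, 30], "spin": 0},
    {"dp": [0, 0, 20], "spin": 0},
    {"dp": [0, 0, 10], "spin": 0},
  ],
)

```text
t: 30.02
ee_pos: [535.0, 59.7, 165.7]
tcp_rot: [-180.0, -0.1, 1.9]
ft_force: [3.0, 1.4, 0.8]
grip_width: 4.3
grasp_force: 48.5
```

Emit:
arm_command(
  rows=[
    {"dp": [10, 0, 1], "spin": 0},
    {"dp": [10, 0, 2], "spin": 0},
    {"dp": [10, 0, 2], "spin": 0},
    {"dp": [10, 0, 3], "spin": 0},
    {"dp": [5, 0, 2], "spin": 0},
  ],
)

```text
t: 30.43
ee_pos: [583.1, 61.7, 159.9]
tcp_rot: [180.0, -0.4, 2.0]
ft_force: [-0.6, 0.1, 10.0]
grip_width: 4.5
grasp_force: 49.2
```

Emit:
arm_command(
  rows=[
    {"dp": [0, 0, 0], "spin": 0},
    {"dp": [0, 0, 0], "spin": 0},
    {"dp": [0, 0, 0], "spin": 0},
  ],
)

```text
t: 30.68
ee_pos: [582.0, 61.6, 160.1]
tcp_rot: [-180.0, -0.3, 2.0]
ft_force: [-0.3, 0.1, 7.6]
grip_width: 4.5
grasp_force: 49.0
```

Emit:
arm_command(
  rows=[
    {"dp": [0, 0, 0], "spin": 0},
    {"dp": [0, 0, 0], "spin": 0},
    {"dp": [0, 0, 0], "spin": 0},
    {"dp": [0, 0, 0], "spin": 0},
    {"dp": [0, 0, 0], "spin": 0},
  ],
  jaw=0.5,
)

```text
t: 31.1
ee_pos: [579.0, 61.4, 156.8]
tcp_rot: [180.0, 0.0, 2.0]
ft_force: [-0.4, 0.6, 0.3]
grip_width: 42.7
grasp_force: 0.0
```

Emit:
arm_command(
  rows=[
    {"dp": [-10, 0, -10], "spin": 0},
    {"dp": [-20, 0, -20], "spin": 0},
    {"dp": [-20, 0, -30], "spin": 0},
    {"dp": [0, 0, -40], "spin": 0},
    {"dp": [0, 0, -40], "spin": 0},
  ],
)

```text
t: 31.52
ee_pos: [527.3, 59.4, 298.2]
tcp_rot: [180.0, 0.1, 2.0]
ft_force: [1.7, 0.2, 0.1]
grip_width: 42.9
grasp_force: 0.0
```

Emit:
arm_command(
  rows=[
    {"dp": [0, 40, 0], "spin": 0},
    {"dp": [0, 40, 0], "spin": 0},
    {"dp": [0, 40, 0], "spin": 0},
    {"dp": [0, 40, 0], "spin": 0},
    {"dp": [0, 40, 0], "spin": 0},
  ],
)

```text
t: 31.93
ee_pos: [535.6, -141.7, 297.3]
tcp_rot: [-180.0, -0.0, 2.0]
ft_force: [0.3, 0.2, -0.1]
grip_width: 42.6
grasp_force: 0.0
```

Emit:
arm_command(
  rows=[
    {"dp": [0, 40, 0], "spin": 0},
    {"dp": [0, 40, 0], "spin": 0},
    {"dp": [0, 40, 0], "spin": 0},
    {"dp": [0, 20, 0], "spin": 0},
    {"dp": [0, 0, 0], "spin": 0},
  ],
)

```text
t: 32.35
ee_pos: [540.3, -283.9, 295.9]
tcp_rot: [180.0, 0.1, 1.7]
ft_force: [1.4, 0.5, -0.8]
grip_width: 42.6
grasp_force: 0.0
```

```bash
python3 - <<'E'
from h import *
s=r.get_state();e=s['ee_pos'];print(e.round(1),s['tcp_rot'].round(1))
greenspot();greenspot(color='red');b=r.camera('top');cutlery(b);np.save('b2.npy',b);np.save('a2.npy',r.camera('scene'))
E
```

```text
[ 540.3 -283.9  295.9] [1.8e+02 1.0e-01 1.7e+00]
red [178, 188, 24, 21, 92] [189.3 198. ]
red [201, 196, 23, 21, 96] [212.1 205.9]
red [0, 294, 11, 11, 45] [  5.3 299.6]
red [12, 302, 10, 6, 25] [ 16.1 304.8]
red [18, 306, 7, 5, 10] [ 20.9 308.1]
red [27, 314, 5, 5, 12] [ 29.2 316.4]
red 209 centre [ 442.  -375.1] yaw -7.6 len 118
green 114 centre [577.2  84.7] yaw 5.0 len 84
black 81 centre [ 717.  -141.8] yaw 9.0 len 73
black 179 centre [684.5 232.2] yaw 31.0 len 99
black 61 centre [703.7 157.5] yaw 25.2 len 69
black 111 centre [ 653.5 -672.6] yaw -56.5 len 124
black 123 centre [ 654.9 -360.5] yaw -43.7 len 82
black 993 centre [ 593.5 -422.1] yaw 83.7 len 229
black 119 centre [ 321.4 -750.2] yaw -0.4 len 91
```

```bash
python3 - <<'E'
from h import *
b=np.load('b2.npy')
print(w2p('top',[[556,76,112],[556+43,76,112],[556,76+43,112]]).round(), w2p('top',[[640,60,190]]).round())
H,S,V=cv2.split(cv2.cvtColor(b,cv2.COLOR_RGB2HSV))
for y in range(160,236):
    if y%1==0: print(y,''.join('G' if 40<H[y,x]<85 and S[y,x]>90 else '#' if V[y,x]<60 else '+' if V[y,x]<110 else '.' for x in range(230,310)))
E
```

```text
[[265. 212.]
 [265. 197.]
 [250. 213.]] [[269. 176.]]
160 +#+++++++......................................................................+
161 ...++####.......................................................................
162 ....#####+...+....+.............................................................
163 ....+#####..++++.....+..........................................................
164 .....#####+..+++.....#++........................................................
165 .....+#####..+.+.....#++........................................................
166 ......#####+.+++.....#++........................................................
167 ......+#####+++......+++........................................................
168 .......#####+........#++........................................................
169 .......+####+++..+..+#++........................................................
170 ........#####+......+#++........................................................
171 ........+####++.....+#+++.......................................................
172 .........#####+.....++
[... 4713 characters left out ...]
++++++++++++++#+++++
228 .............................++##+++++#######+++++++++++++++++++++++++++++#+++++
229 ............................+..+++########+++##+++++++++++++++++++++++++++#+++++
230 ................................+.++######++++++++++++++++++++++++++++++++#+++++
231 ................................+++.+###++#+++++++++++++++++++++++++++++++#+++++
232 ....................................++++++++++++++++++++++++++++++++++++++#+++++
233 ........................................++++++++++++++++++++++++++++++++++#+++++
234 ...........................................+++++++++++++++++++++++++++++++#+++++
235 ..............................................++++++++++++++++++++++++++++#+++++
```

```bash
python3 -c "from h import *
print(p2w('scene',[(212.1,205.9),(189.3,198)],12).round(1))"
```

```text
[[ 454.  -280.2   12. ]
 [ 447.6 -372.1   12. ]]
```

Emit:
arm_command(
  rows=[
    {"dp": [0, 0, 0], "spin": 0.091},
    {"dp": [0, 0, 0], "spin": 0.091},
    {"dp": [-8.2, 12.5, 20], "spin": 0},
    {"dp": [0, 0, 39], "spin": 0},
    {"dp": [0, 0, 39], "spin": 0},
  ],
)

```text
t: 32.97
ee_pos: [531.9, -290.2, 200.5]
tcp_rot: [180.0, -0.3, -8.3]
ft_force: [0.0, -1.0, -1.1]
grip_width: 43.0
grasp_force: 0.0
```

Emit:
arm_command(
  rows=[
    {"dp": [0, 0, 39], "spin": 0},
    {"dp": [0, 0, 39], "spin": 0},
    {"dp": [0, 0, 39], "spin": 0},
    {"dp": [0, 0, 30], "spin": 0},
    {"dp": [0, 0, 18], "spin": 0},
  ],
)

```text
t: 33.38
ee_pos: [529.1, -288.9, 30.7]
tcp_rot: [-179.9, 0.3, -8.3]
ft_force: [-0.2, 0.1, -0.5]
grip_width: 42.7
grasp_force: 0.0
```

Emit:
arm_command(
  rows=[
    {"dp": [0, 0, 9], "spin": 0},
    {"dp": [0, 0, 0], "spin": 0},
    {"dp": [0, 0, 0], "spin": 0},
    {"dp": [0, 0, 0], "spin": 0},
  ],
)

```text
t: 33.72
ee_pos: [532.5, -291.2, 27.2]
tcp_rot: [180.0, -0.2, -8.4]
ft_force: [-0.1, -1.6, -0.5]
grip_width: 42.6
grasp_force: 0.0
```

Emit:
arm_command(
  rows=[
    {"dp": [-0.9, 4.2, 0], "spin": 0},
    {"dp": [0, 0, 10], "spin": 0},
    {"dp": [0, 0, 10.5], "spin": 0},
    {"dp": [0, 0, 0], "spin": 0},
    {"dp": [0, 0, 0], "spin": 0},
  ],
)

```text
t: 34.13
ee_pos: [528.5, -295.1, 3.5]
tcp_rot: [-180.0, 0.1, -8.5]
ft_force: [-0.4, -1.1, 0.0]
grip_width: 42.9
grasp_force: 0.0
```

Emit:
arm_command(
  rows=[
    {"dp": [0, 0, 0], "spin": 0},
    {"dp": [0, 0, 0], "spin": 0},
    {"dp": [0, 0, 0], "spin": 0},
    {"dp": [0, 0, 0], "spin": 0},
    {"dp": [0, 0, 0], "spin": 0},
  ],
  jaw=1,
)

```text
t: 34.55
ee_pos: [529.7, -295.3, 5.0]
tcp_rot: [180.0, -0.0, -8.4]
ft_force: [-0.2, -0.6, -0.1]
grip_width: 4.6
grasp_force: 58.8
```

Emit:
arm_command(
  rows=[
    {"dp": [0, 0, -10], "spin": 0},
    {"dp": [0, 0, -20], "spin": 0},
    {"dp": [0, 0, -30], "spin": 0},
    {"dp": [0, 0, -30], "spin": 0},
    {"dp": [0, 0, -30], "spin": 0},
  ],
)

```text
t: 34.97
ee_pos: [529.1, -295.1, 126.5]
tcp_rot: [-180.0, 0.0, -8.4]
ft_force: [0.8, -0.3, -0.8]
grip_width: 4.0
grasp_force: 58.7
```

Emit:
arm_command(
  rows=[
    {"dp": [0, 0, -20], "spin": 0},
    {"dp": [0, 0, -17], "spin": 0},
    {"dp": [0, 0, 0], "spin": 0},
    {"dp": [0, 0, 0], "spin": 0},
    {"dp": [0, 0, 0], "spin": 0},
  ],
)

```text
t: 35.38
ee_pos: [528.6, -294.8, 160.9]
tcp_rot: [-180.0, 0.1, -8.5]
ft_force: [-0.4, -0.4, -0.3]
grip_width: 4.0
grasp_force: 58.7
```

Emit:
arm_command(
  rows=[
    {"dp": [0, 0, 0], "spin": 0},
    {"dp": [0, 0, 0], "spin": 0},
    {"dp": [0, 0, 0], "spin": 0},
  ],
  jaw=0.93,
)

```text
t: 35.63
ee_pos: [529.0, -295.0, 160.5]
tcp_rot: [-180.0, 0.1, -8.4]
ft_force: [-0.3, 0.3, -0.1]
grip_width: 6.3
grasp_force: 20.3
```

Emit:
arm_command(
  rows=[
    {"dp": [0, 0, 0], "spin": 0},
    {"dp": [0, 0, 0], "spin": 0},
    {"dp": [0, 0, 0], "spin": 0},
  ],
  jaw=0.921,
)

```text
t: 35.88
ee_pos: [529.4, -295.2, 161.4]
tcp_rot: [-180.0, 0.0, -8.4]
ft_force: [-1.3, 0.1, 0.1]
grip_width: 7.0
grasp_force: 5.0
```

```bash
cat >> h.py <<'E'
def chk(color,yaw):
    greenspot(color=color);e=r.get_state()['ee_pos'];y=np.radians(yaw)
    print(e.round(1),'butt at tilt 0 30 60 90 105',w2p('scene',[e+141*np.array([-np.cos(a)*np.cos(y),-np.cos(a)*np.sin(y),-np.sin(a)]) for a in np.radians([0,30,60,90,105])]).round().tolist())
E
python3 -c "from h import *;chk('red',-8.4)"
```

```text
red [195, 158, 25, 21, 119] [206.5 168. ]
red [178, 188, 23, 21, 93] [189.2 198.1]
red [0, 295, 23, 16, 80] [ 11.5 301.4]
red [26, 312, 6, 3, 9] [ 28.2 312.7]
red [29, 319, 7, 5, 12] [ 32.2 321.1]
red [35, 325, 6, 5, 11] [ 37.7 327.5]
[ 529.4 -295.2  161.5] butt at tilt 0 30 60 90 105 [[219.0, 159.0], [217.0, 180.0], [209.0, 200.0], [196.0, 217.0], [189.0, 222.0]]
```

Emit:
arm_command(
  rows=[
    {"dp": [0, 0, 0], "spin": 0},
    {"dp": [0, 0, 0], "spin": 0},
    {"dp": [0, 0, 0], "spin": 0},
    {"dp": [0, 0, 0], "spin": 0},
    {"dp": [0, 0, 0], "spin": 0},
  ],
  jaw=0.919,
)

```text
t: 36.35
ee_pos: [529.4, -295.2, 161.7]
tcp_rot: [-180.0, 0.0, -8.4]
ft_force: [-0.5, -0.2, -0.2]
grip_width: 7.1
grasp_force: 1.6
```

```bash
python3 -c "from h import *;chk('red',-8.4)"
```

```text
red [178, 188, 25, 25, 148] [192.2 199.5]
red [0, 295, 19, 11, 58] [  8.4 300.1]
red [18, 301, 8, 10, 26] [ 21. 306.]
red [26, 309, 6, 6, 11] [ 28.8 311.5]
[ 529.5 -295.2  161.7] butt at tilt 0 30 60 90 105 [[219.0, 159.0], [217.0, 179.0], [209.0, 200.0], [196.0, 217.0], [189.0, 222.0]]
```

Emit:
arm_command(
  rows=[
    {"dp": [0, 0, 0], "spin": 0},
    {"dp": [0, 0, 0], "spin": 0},
  ],
)

```text
t: 36.57
ee_pos: [529.4, -295.2, 161.7]
tcp_rot: [180.0, -0.0, -8.4]
ft_force: [-0.0, 0.1, -0.3]
grip_width: 6.8
grasp_force: 1.1
```

Emit:
arm_command(
  rows=[
    {"dp": [0, 0, 0], "spin": 0},
    {"dp": [0, 0, 0], "spin": 0},
    {"dp": [0, 0, 0], "spin": 0},
  ],
  jaw=0.96,
)

```text
t: 36.82
ee_pos: [529.4, -295.2, 161.7]
tcp_rot: [180.0, 0.0, -8.4]
ft_force: [-0.3, 0.7, -0.7]
grip_width: 4.2
grasp_force: 40.3
```

Emit:
arm_command(
  rows=[
    {"dp": [0, 0, -25], "spin": 0},
    {"dp": [0, 0, -25], "spin": 0},
    {"dp": [0, 0, -25], "spin": 0},
    {"dp": [0, 0, -25], "spin": 0},
    {"dp": [0, 0, -25], "spin": 0},
  ],
)

```text
t: 37.23
ee_pos: [529.2, -295.1, 287.9]
tcp_rot: [-180.0, 0.0, -8.4]
ft_force: [-0.0, -0.7, -0.2]
grip_width: 4.5
grasp_force: 40.3
```

Emit:
arm_command(
  rows=[
    {"dp": [0, 0, 0], "spin": -0.073},
    {"dp": [0, 0, 0], "spin": -0.073},
    {"dp": [0, 0, 0], "spin": 0},
  ],
)

```text
t: 37.48
ee_pos: [529.4, -295.1, 287.2]
tcp_rot: [180.0, -0.1, -0.0]
ft_force: [0.0, 0.4, -1.1]
grip_width: 4.5
grasp_force: 40.3
```

```bash
python3 -c "from h import *;chk('red',0)"
```

```text
red [183, 158, 10, 30, 106] [187.6 172. ]
red [178, 188, 24, 21, 93] [189.4 197.9]
red [0, 295, 7, 7, 22] [  3.3 298.2]
red [7, 296, 7, 6, 14] [  9.  298.3]
red [14, 301, 9, 10, 29] [ 17.5 305.5]
red [31, 318, 5, 5, 10] [ 32.9 320.3]
[ 529.2 -295.1  286.7] butt at tilt 0 30 60 90 105 [[209.0, 123.0], [208.0, 146.0], [202.0, 168.0], [191.0, 186.0], [184.0, 192.0]]
```

Emit:
arm_command(
  rows=[
    {"dp": [1, -15, 0], "spin": 0},
    {"dp": [1, -29, 0], "spin": 0},
    {"dp": [1, -30, 0], "spin": 0},
    {"dp": [1, -30, 0], "spin": 0},
    {"dp": [1, -30, 0], "spin": 0},
  ],
)

```text
t: 37.95
ee_pos: [534.2, -160.1, 286.1]
tcp_rot: [180.0, 0.1, -0.2]
ft_force: [0.9, 0.3, -0.5]
grip_width: 4.4
grasp_force: 40.3
```

Emit:
arm_command(
  rows=[
    {"dp": [1, -30, 0], "spin": 0},
    {"dp": [1, -30, 0], "spin": 0},
    {"dp": [1, -30, 0], "spin": 0},
    {"dp": [1, -30, 0], "spin": 0},
    {"dp": [1, -30, 0], "spin": 0},
  ],
)

```text
t: 38.37
ee_pos: [539.4, -9.8, 286.3]
tcp_rot: [180.0, 0.0, -0.2]
ft_force: [-0.5, 0.1, -1.4]
grip_width: 4.1
grasp_force: 40.3
```

Emit:
arm_command(
  rows=[
    {"dp": [1, -30, 0], "spin": 0},
    {"dp": [1, -30, 0], "spin": 0},
    {"dp": [1, -29, 0], "spin": 0},
    {"dp": [1, -15, 0], "spin": 0},
    {"dp": [0.8, -5, 0], "spin": 0},
  ],
)

```text
t: 38.78
ee_pos: [544.6, 99.9, 286.1]
tcp_rot: [180.0, 0.0, 0.0]
ft_force: [-0.4, -0.5, 0.2]
grip_width: 4.1
grasp_force: 40.3
```

Emit:
arm_command(
  rows=[
    {"dp": [0, 0, 0], "spin": 0},
    {"dp": [0, 0, 0], "spin": 0},
    {"dp": [0, 0, 0], "spin": 0},
    {"dp": [0, 0, 0], "spin": 0},
  ],
)

```text
t: 39.12
ee_pos: [544.7, 96.6, 286.7]
tcp_rot: [180.0, 0.0, -0.2]
ft_force: [-0.5, -0.5, -1.0]
grip_width: 4.1
grasp_force: 40.3
```

```bash
python3 -c "from h import *;chk('red',0)"
```

```text
red [178, 188, 24, 21, 94] [189.4 197.9]
red [308, 193, 4, 31, 121] [309.5 208.4]
red [0, 294, 16, 10, 43] [  6.3 298.8]
red [16, 305, 7, 6, 14] [ 19.1 307.5]
red [26, 315, 9, 5, 14] [ 29.9 317.3]
[544.7  96.7 286.7] butt at tilt 0 30 60 90 105 [[329.0, 154.0], [325.0, 178.0], [318.0, 203.0], [310.0, 223.0], [305.0, 230.0]]
```

Emit:
arm_command(
  rows=[
    {"dp": [0, 0, 30], "spin": 0},
    {"dp": [0, 0, 30], "spin": 0},
    {"dp": [0, 0, 30], "spin": 0},
    {"dp": [0, 0, 18], "spin": 0},
    {"dp": [0, 0, 8], "spin": 0},
  ],
)

```text
t: 39.58
ee_pos: [543.1, 96.5, 167.6]
tcp_rot: [179.9, 0.3, -0.2]
ft_force: [-0.3, 0.4, -0.3]
grip_width: 4.4
grasp_force: 40.3
```

Emit:
arm_command(
  rows=[
    {"dp": [10, 0, 1], "spin": 0},
    {"dp": [10, 0, 2], "spin": 0},
    {"dp": [10, 0, 2], "spin": 0},
    {"dp": [8, 0, 2], "spin": 0},
    {"dp": [0, 0, 0], "spin": 0},
  ],
)

```text
t: 40.0
ee_pos: [584.6, 97.6, 163.9]
tcp_rot: [-180.0, -0.0, -0.1]
ft_force: [-1.4, -1.0, -0.5]
grip_width: 4.2
grasp_force: 39.9
```

Emit:
arm_command(
  rows=[
    {"dp": [0, 0, 0], "spin": 0},
    {"dp": [0, 0, 0], "spin": 0},
    {"dp": [0, 0, 0], "spin": 0},
  ],
)

```text
t: 40.25
ee_pos: [582.6, 97.7, 163.9]
tcp_rot: [-180.0, -0.0, -0.1]
ft_force: [-0.8, 0.2, -0.6]
grip_width: 4.4
grasp_force: 40.4
```

Emit:
arm_command(
  rows=[
    {"dp": [0, 0, 0], "spin": 0},
    {"dp": [0, 0, 0], "spin": 0},
    {"dp": [0, 0, 0], "spin": 0},
    {"dp": [0, 0, 0], "spin": 0},
    {"dp": [0, 0, 0], "spin": 0},
  ],
  jaw=0.5,
)

```text
t: 40.67
ee_pos: [582.8, 97.8, 163.9]
tcp_rot: [-180.0, -0.0, -0.1]
ft_force: [-0.3, -0.5, -0.0]
grip_width: 42.8
grasp_force: 0.0
```

Emit:
arm_command(
  rows=[
    {"dp": [-10, 0, -10], "spin": 0},
    {"dp": [-20, 0, -20], "spin": 0},
    {"dp": [-20, 0, -30], "spin": 0},
    {"dp": [0, 0, -40], "spin": 0},
    {"dp": [0, 0, -40], "spin": 0},
  ],
)

```text
t: 41.08
ee_pos: [531.1, 97.4, 305.0]
tcp_rot: [180.0, 0.1, -0.0]
ft_force: [0.8, 0.1, 0.4]
grip_width: 42.5
grasp_force: 0.0
```

Emit:
arm_command(
  rows=[
    {"dp": [0, 40, 0], "spin": 0},
    {"dp": [0, 40, 0], "spin": 0},
    {"dp": [0, 40, 0], "spin": 0},
    {"dp": [0, 40, 0], "spin": 0},
    {"dp": [0, 40, 0], "spin": 0},
  ],
)

```text
t: 41.5
ee_pos: [532.1, -103.8, 304.1]
tcp_rot: [-180.0, -0.1, -0.0]
ft_force: [1.6, 0.3, 0.6]
grip_width: 42.8
grasp_force: 0.0
```

Emit:
arm_command(
  rows=[
    {"dp": [0, 40, 0], "spin": 0},
    {"dp": [0, 40, 0], "spin": 0},
    {"dp": [0, 0, 0], "spin": 0},
    {"dp": [0, 0, 0], "spin": 0},
    {"dp": [0, 0, 0], "spin": 0},
  ],
)

```text
t: 41.92
ee_pos: [532.2, -182.2, 303.5]
tcp_rot: [-180.0, 0.0, -0.1]
ft_force: [-0.3, 1.1, 0.9]
grip_width: 42.6
grasp_force: 0.0
```

```bash
cat >> h.py <<'E'
def asc():
    b=r.camera('top');H,S,V=cv2.split(cv2.cvtColor(b,cv2.COLOR_RGB2HSV))
    for y in range(168,232):
        print(y,''.join('G' if 40<H[y,x]<85 and S[y,x]>90 else 'R' if (H[y,x]<8 or H[y,x]>172) and S[y,x]>140 else '#' if V[y,x]<60 else '+' if V[y,x]<110 else '.' for x in range(240,295)))
    return b
E
python3 - <<'E'
from h import *
print(r.get_state()['ee_pos'].round(1));cutlery(asc())
E
```

```text
[ 532.2 -182.2  303.5]
168 ##+....+...#++...............+###++++..................
169 ##++.......#++...............+###++++..................
170 ###+.......+++...............+###++++..................
171 ###+......+++++..............+###++++..................
172 ####+.....+++++.....++++.....+###++++..................
173 ####+.....+++++...+##++++....+####+++..................
174 #####.....++++....+#####++.+.###+#+++..................
175 +####+....++++....#########+.####++++..................
176 .#####....++++....#########+.####++++..................
177 .+####+...++++....######++#+.####++#+..................
178 ..#####...++++....######++#+.####++++..................
179 ..+####+..++++....+####+####+####++#+..................
180 .++#####++++++....+######++++#####+++..................
181 .+.+####++++++....+##+#+++.++###+###+..................
182 .++.++#+++++++....++#+###++++#####+#+..................
183 .+...+++++++++++...++####++++######++..................
184 .+.......+++++++++.+++###+++#######++..................
185 .+.......++++++++++++++++..+++#######................
[... 2395 characters left out ...]
.......
226 .................+.....+GG+++.+..+##++++++++++++.......
227 .................++++..++++++.++####++++++++++++.......
228 ...................++##+++++######++++++++++++++.......
229 .....................+++########+++#++++++++++++.......
230 ........................++#+++#+++++++++++++++++.......
231 ......................+++.+##++#++++++++++++++++.......
red 208 centre [ 441.8 -375. ] yaw -7.5 len 118
green 118 centre [575.7  84.1] yaw 3.8 len 83
black 155 centre [ 633.  -176.1] yaw -11.6 len 179
black 171 centre [685.4 232.3] yaw 31.5 len 98
black 64 centre [619.8  56. ] yaw 18.5 len 72
black 64 centre [579.2  68.7] yaw 3.4 len 56
black 452 centre [ 569.9 -273.1] yaw 82.9 len 188
```

Emit:
arm_command(
  rows=[
    {"dp": [0, 0, 0], "spin": 0.066},
    {"dp": [0, 0, 0], "spin": 0.066},
    {"dp": [3.2, 33.9, 0], "spin": 0},
    {"dp": [3.2, 33.9, 0], "spin": 0},
    {"dp": [3.2, 33.9, 0], "spin": 0},
  ],
)

```text
t: 42.38
ee_pos: [529.1, -283.1, 304.3]
tcp_rot: [180.0, -0.1, -7.4]
ft_force: [0.7, 0.5, 0.3]
grip_width: 42.6
grasp_force: 0.0
```

Emit:
arm_command(
  rows=[
    {"dp": [3.2, 33.9, 0], "spin": 0},
    {"dp": [3.2, 33.9, 0], "spin": 0},
    {"dp": [3.2, 33.6, 0], "spin": 0},
    {"dp": [0, 0, 39], "spin": 0},
    {"dp": [0, 0, 39], "spin": 0},
  ],
)

```text
t: 42.8
ee_pos: [526.4, -387.0, 227.3]
tcp_rot: [179.9, -0.4, -7.6]
ft_force: [0.7, -0.2, -1.1]
grip_width: 42.8
grasp_force: 0.0
```

Emit:
arm_command(
  rows=[
    {"dp": [0, 0, 39], "spin": 0},
    {"dp": [0, 0, 39], "spin": 0},
    {"dp": [0, 0, 39], "spin": 0},
    {"dp": [0, 0, 35], "spin": 0},
    {"dp": [0, 0, 25], "spin": 0},
  ],
)

```text
t: 43.22
ee_pos: [523.9, -383.4, 45.3]
tcp_rot: [-179.9, 0.2, -7.5]
ft_force: [-1.6, -0.0, 0.4]
grip_width: 42.8
grasp_force: 0.0
```

Emit:
arm_command(
  rows=[
    {"dp": [0, 0, 18], "spin": 0},
    {"dp": [0, 0, 0], "spin": 0},
    {"dp": [0, 0, 0], "spin": 0},
    {"dp": [0, 0, 0], "spin": 0},
    {"dp": [0, 0, 0], "spin": 0},
  ],
)

```text
t: 43.63
ee_pos: [526.1, -386.2, 33.0]
tcp_rot: [179.9, -0.2, -7.6]
ft_force: [-0.3, 0.5, 0.3]
grip_width: 42.6
grasp_force: 0.0
```

```bash
python3 -c "from h import *;chk('red',-7.6)"
```

```text
red [180, 188, 22, 20, 92] [189.6 197.6]
red [302, 237, 5, 7, 35] [304. 240.]
red [2, 297, 25, 10, 66] [ 13.2 302.2]
[ 525.9 -386.2   32.9] butt at tilt 0 30 60 90 105 [[199.0, 183.0], [198.0, 202.0], [191.0, 221.0], [179.0, 237.0], [171.0, 243.0]]
```

Fork_a has not moved; grasp it at (525, -386).

Emit:
arm_command(
  rows=[
    {"dp": [-0.8, 0, 12], "spin": 0},
    {"dp": [0, 0, 10], "spin": 0},
    {"dp": [0, 0, 5], "spin": 0},
    {"dp": [0, 0, 0], "spin": 0},
    {"dp": [0, 0, 0], "spin": 0},
  ],
)

```text
t: 44.1
ee_pos: [523.2, -385.9, 2.8]
tcp_rot: [-180.0, 0.1, -7.6]
ft_force: [0.2, -0.6, -0.3]
grip_width: 42.3
grasp_force: 0.0
```

Emit:
arm_command(
  rows=[
    {"dp": [0, 0, 0], "spin": 0},
    {"dp": [0, 0, 0], "spin": 0},
    {"dp": [0, 0, 0], "spin": 0},
    {"dp": [0, 0, 0], "spin": 0},
    {"dp": [0, 0, 0], "spin": 0},
  ],
  jaw=1,
)

```text
t: 44.52
ee_pos: [524.3, -386.3, 4.5]
tcp_rot: [180.0, -0.1, -7.6]
ft_force: [0.5, 1.2, 5.0]
grip_width: 4.2
grasp_force: 59.6
```

Emit:
arm_command(
  rows=[
    {"dp": [0, 0, -10], "spin": 0},
    {"dp": [0, 0, -20], "spin": 0},
    {"dp": [0, 0, -30], "spin": 0},
    {"dp": [0, 0, -30], "spin": 0},
    {"dp": [0, 0, -30], "spin": 0},
  ],
)

```text
t: 44.93
ee_pos: [522.8, -385.6, 124.4]
tcp_rot: [-180.0, 0.1, -7.7]
ft_force: [1.6, 0.2, -0.3]
grip_width: 4.2
grasp_force: 58.7
```

Emit:
arm_command(
  rows=[
    {"dp": [0, 0, -20], "spin": 0},
    {"dp": [0, 0, -17], "spin": 0},
    {"dp": [0, 0, 0], "spin": 0},
    {"dp": [0, 0, 0], "spin": 0},
    {"dp": [0, 0, 0], "spin": 0},
  ],
)

```text
t: 45.35
ee_pos: [522.7, -385.3, 159.2]
tcp_rot: [-179.9, 0.1, -7.7]
ft_force: [0.1, -0.3, -0.7]
grip_width: 4.4
grasp_force: 58.7
```

Emit:
arm_command(
  rows=[
    {"dp": [0, 0, 0], "spin": 0},
    {"dp": [0, 0, 0], "spin": 0},
    {"dp": [0, 0, 0], "spin": 0},
  ],
  jaw=0.93,
)

```text
t: 45.6
ee_pos: [523.1, -385.7, 159.4]
tcp_rot: [-180.0, 0.1, -7.6]
ft_force: [1.2, 0.1, -0.1]
grip_width: 5.7
grasp_force: 20.6
```

Emit:
arm_command(
  rows=[
    {"dp": [0, 0, 0], "spin": 0},
    {"dp": [0, 0, 0], "spin": 0},
    {"dp": [0, 0, 0], "spin": 0},
  ],
  jaw=0.921,
)

```text
t: 45.85
ee_pos: [523.5, -385.9, 160.4]
tcp_rot: [-180.0, 0.0, -7.6]
ft_force: [0.0, -0.7, -0.4]
grip_width: 7.0
grasp_force: 5.1
```

Emit:
arm_command(
  rows=[
    {"dp": [0, 0, 0], "spin": 0},
    {"dp": [0, 0, 0], "spin": 0},
    {"dp": [0, 0, 0], "spin": 0},
    {"dp": [0, 0, 0], "spin": 0},
    {"dp": [0, 0, 0], "spin": 0},
  ],
  jaw=0.919,
)

```text
t: 46.27
ee_pos: [523.6, -385.9, 160.7]
tcp_rot: [180.0, -0.0, -7.6]
ft_force: [-0.5, -0.2, -0.8]
grip_width: 6.9
grasp_force: 1.5
```

```bash
python3 -c "from h import *;chk('red',-7.6)"
```

```text
red [171, 168, 25, 7, 72] [182.8 170.6]
red [302, 237, 5, 7, 35] [304. 240.]
red [0, 294, 4, 7, 13] [  1.4 297.4]
red [3, 297, 13, 11, 50] [  9.7 301.6]
red [17, 301, 5, 9, 14] [ 18.  305.8]
red [19, 302, 5, 4, 9] [ 21.  303.7]
red [28, 312, 7, 10, 17] [ 31.  317.3]
[ 523.6 -385.9  160.7] butt at tilt 0 30 60 90 105 [[195.0, 152.0], [194.0, 172.0], [186.0, 193.0], [173.0, 209.0], [165.0, 214.0]]
```

Emit:
arm_command(
  rows=[
    {"dp": [0, 0, 0], "spin": 0},
    {"dp": [0, 0, 0], "spin": 0},
    {"dp": [0, 0, 0], "spin": 0},
    {"dp": [0, 0, 0], "spin": 0},
  ],
)

```text
t: 46.65
ee_pos: [523.6, -385.9, 160.7]
tcp_rot: [180.0, 0.0, -7.6]
ft_force: [0.6, -0.1, -0.5]
grip_width: 6.8
grasp_force: 2.1
```

Emit:
arm_command(
  rows=[
    {"dp": [0, 0, 0], "spin": 0},
    {"dp": [0, 0, 0], "spin": 0},
    {"dp": [0, 0, 0], "spin": 0},
  ],
  jaw=0.96,
)

```text
t: 46.9
ee_pos: [523.6, -385.9, 160.6]
tcp_rot: [-180.0, 0.0, -7.6]
ft_force: [-0.1, -1.1, -0.4]
grip_width: 4.6
grasp_force: 54.6
```

Emit:
arm_command(
  rows=[
    {"dp": [0, 0, -25], "spin": 0},
    {"dp": [0, 0, -25], "spin": 0},
    {"dp": [0, 0, -25], "spin": 0},
    {"dp": [0, 0, -25], "spin": 0},
    {"dp": [0, 0, -26], "spin": 0},
  ],
)

```text
t: 47.32
ee_pos: [523.3, -385.8, 287.7]
tcp_rot: [-180.0, 0.0, -7.6]
ft_force: [0.8, -0.5, -0.4]
grip_width: 4.7
grasp_force: 54.6
```

Emit:
arm_command(
  rows=[
    {"dp": [0, 0, 0], "spin": -0.066},
    {"dp": [0, 0, 0], "spin": -0.066},
    {"dp": [0, 0, 0], "spin": 0},
  ],
)

```text
t: 47.57
ee_pos: [523.7, -385.9, 287.3]
tcp_rot: [180.0, -0.1, -0.0]
ft_force: [-0.4, 1.0, -0.8]
grip_width: 4.6
grasp_force: 54.6
```

```bash
python3 -c "from h import *;chk('red',0)"
```

```text
red [158, 148, 13, 29, 108] [164.4 161.3]
red [302, 237, 5, 7, 35] [304. 240.]
red [0, 294, 7, 11, 25] [  2.7 298.6]
red [6, 298, 21, 13, 66] [ 15.5 303.2]
red [27, 311, 5, 5, 9] [ 28.9 312.1]
red [29, 318, 6, 5, 9] [ 31.4 320. ]
[ 523.5 -385.9  286.7] butt at tilt 0 30 60 90 105 [[184.0, 117.0], [184.0, 139.0], [178.0, 161.0], [167.0, 178.0], [160.0, 184.0]]
```

Emit:
arm_command(
  rows=[
    {"dp": [1, -15, 0], "spin": 0},
    {"dp": [1, -30, 0], "spin": 0},
    {"dp": [1, -30, 0], "spin": 0},
    {"dp": [1, -30, 0], "spin": 0},
    {"dp": [1, -30, 0], "spin": 0},
  ],
)

```text
t: 48.03
ee_pos: [528.3, -249.2, 286.2]
tcp_rot: [-180.0, 0.1, -0.2]
ft_force: [0.7, 0.6, -0.3]
grip_width: 4.4
grasp_force: 54.6
```

Emit:
arm_command(
  rows=[
    {"dp": [1, -30, 0], "spin": 0},
    {"dp": [1, -30, 0], "spin": 0},
    {"dp": [1, -30, 0], "spin": 0},
    {"dp": [1, -30, 0], "spin": 0},
    {"dp": [1, -30, 0], "spin": 0},
  ],
)

```text
t: 48.45
ee_pos: [533.4, -99.0, 286.4]
tcp_rot: [-180.0, 0.0, -0.1]
ft_force: [-0.1, -0.4, -0.8]
grip_width: 4.3
grasp_force: 54.6
```

Emit:
arm_command(
  rows=[
    {"dp": [1, -30, 0], "spin": 0},
    {"dp": [1, -30, 0], "spin": 0},
    {"dp": [1, -30, 0], "spin": 0},
    {"dp": [1, -30, 0], "spin": 0},
    {"dp": [1, -30, 0], "spin": 0},
  ],
)

```text
t: 48.87
ee_pos: [538.4, 50.9, 286.5]
tcp_rot: [180.0, 0.0, -0.1]
ft_force: [0.5, -0.7, -0.1]
grip_width: 4.6
grasp_force: 54.6
```

Emit:
arm_command(
  rows=[
    {"dp": [1, -30, 0], "spin": 0},
    {"dp": [1, -15, 0], "spin": 0},
    {"dp": [0, 0, 0], "spin": 0},
    {"dp": [0, 0, 0], "spin": 0},
    {"dp": [0, 0, 0], "spin": 0},
  ],
)

```text
t: 49.28
ee_pos: [540.9, 93.5, 286.5]
tcp_rot: [180.0, 0.0, -0.1]
ft_force: [-0.3, -0.7, -1.1]
grip_width: 4.6
grasp_force: 54.6
```

Emit:
arm_command(
  rows=[
    {"dp": [0, 0, 0], "spin": 0},
    {"dp": [0, 0, 0], "spin": 0},
  ],
)

```text
t: 49.45
ee_pos: [541.2, 93.0, 286.7]
tcp_rot: [180.0, -0.0, -0.2]
ft_force: [-1.1, -0.7, -0.4]
grip_width: 4.8
grasp_force: 54.6
```

```bash
python3 -c "from h import *;chk('red',0);print(r.get_state()['tcp_rot'])"
```

```text
red [308, 191, 5, 29, 112] [310.1 205.1]
red [302, 237, 5, 7, 35] [304. 240.]
red [5, 297, 16, 9, 38] [ 12.3 301.5]
red [25, 311, 5, 10, 16] [ 27.2 314.7]
red [30, 316, 6, 8, 18] [ 32.2 319.4]
[541.2  93.  286.7] butt at tilt 0 30 60 90 105 [[328.0, 153.0], [325.0, 177.0], [318.0, 202.0], [309.0, 222.0], [304.0, 229.0]]
[ 1.79999138e+02 -2.12828288e-03 -1.69875885e-01]
```

Emit:
arm_command(
  rows=[
    {"dp": [0, 0, 25], "spin": 0},
    {"dp": [0, 0, 25], "spin": 0},
    {"dp": [0, 0, 20], "spin": 0},
    {"dp": [0, 0, 15], "spin": 0},
    {"dp": [0, 0, 10], "spin": 0},
  ],
)

```text
t: 49.92
ee_pos: [540.9, 93.0, 190.2]
tcp_rot: [179.9, 0.1, -0.1]
ft_force: [1.1, -0.2, -0.6]
grip_width: 4.3
grasp_force: 56.0
```

Emit:
arm_command(
  rows=[
    {"dp": [0, 0, 10], "spin": 0},
    {"dp": [0, 0, 7], "spin": 0},
    {"dp": [0, 0, 0], "spin": 0},
  ],
)

```text
t: 50.17
ee_pos: [543.6, 93.8, 176.9]
tcp_rot: [180.0, -0.3, -0.0]
ft_force: [0.6, -1.7, 6.7]
grip_width: 4.6
grasp_force: 55.1
```

Emit:
arm_command(
  rows=[
    {"dp": [8, 0, 0], "spin": 0},
    {"dp": [8, 0, 0], "spin": 0},
    {"dp": [0, 0, 0], "spin": 0},
    {"dp": [0, 0, 0], "spin": 0},
  ],
)

```text
t: 50.5
ee_pos: [557.8, 93.8, 174.9]
tcp_rot: [180.0, -0.0, -0.1]
ft_force: [-1.0, -0.6, 3.9]
grip_width: 4.4
grasp_force: 53.9
```

Emit:
arm_command(
  rows=[
    {"dp": [0, 0, 0], "spin": 0},
    {"dp": [0, 0, 0], "spin": 0},
    {"dp": [0, 0, 0], "spin": 0},
    {"dp": [0, 0, 0], "spin": 0},
    {"dp": [0, 0, 0], "spin": 0},
  ],
  jaw=0.5,
)

```text
t: 50.92
ee_pos: [557.2, 94.2, 174.5]
tcp_rot: [-180.0, -0.0, -0.1]
ft_force: [-0.4, -0.4, -0.2]
grip_width: 42.7
grasp_force: 0.0
```

Emit:
arm_command(
  rows=[
    {"dp": [-8, 0, -8], "spin": 0},
    {"dp": [-10, 0, -20], "spin": 0},
    {"dp": [-15, 0, -30], "spin": 0},
    {"dp": [0, 0, -40], "spin": 0},
    {"dp": [0, 0, -40], "spin": 0},
  ],
)

```text
t: 51.33
ee_pos: [522.4, 93.7, 314.5]
tcp_rot: [180.0, 0.1, -0.0]
ft_force: [1.4, 0.1, 1.2]
grip_width: 42.5
grasp_force: 0.0
```

Emit:
arm_command(
  rows=[
    {"dp": [-20, 30, 0], "spin": 0},
    {"dp": [-20, 35, 0], "spin": 0},
    {"dp": [-20, 35, 0], "spin": 0},
    {"dp": [-20, 35, 0], "spin": 0},
    {"dp": [0, 40, 0], "spin": 0},
  ],
)

```text
t: 51.75
ee_pos: [440.2, -81.6, 314.1]
tcp_rot: [-179.9, -0.1, 0.1]
ft_force: [0.3, 1.3, -0.7]
grip_width: 42.7
grasp_force: 0.0
```

Emit:
arm_command(
  rows=[
    {"dp": [0, 40, 0], "spin": 0},
    {"dp": [0, 40, 0], "spin": 0},
    {"dp": [0, 0, 0], "spin": 0},
    {"dp": [0, 0, 0], "spin": 0},
    {"dp": [0, 0, 0], "spin": 0},
  ],
)

```text
t: 52.17
ee_pos: [443.4, -160.8, 312.9]
tcp_rot: [-180.0, -0.0, -0.1]
ft_force: [-0.7, 0.5, 0.4]
grip_width: 42.3
grasp_force: 0.0
```

```bash
python3 - <<'E'
from h import *
print(r.get_state()['ee_pos'].round(1))
a=r.camera('scene')[140:320,270:450];b=r.camera('top')[140:320,130:310]
cv2.imwrite('pics/end.png',cv2.resize(np.hstack([a,b]),None,fx=2.2,fy=2.2,interpolation=cv2.INTER_CUBIC)[...,::-1])
E
```

```text
[ 443.4 -160.8  312.9]
```

View pics/end.png

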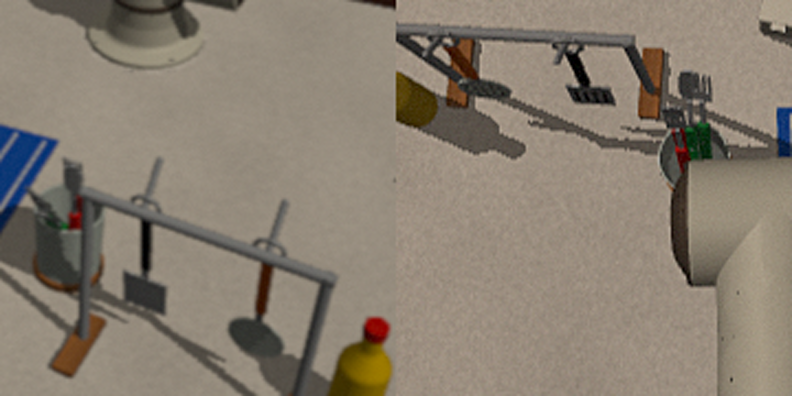

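Emit:
arm_command(
  rows=[
    {"dp": [-10, 40, 0], "spin": 0},
    {"dp": [-10, 40, 0], "spin": 0},
    {"dp": [-10, 40, 0], "spin": 0},
    {"dp": [-10, 40, 0], "spin": 0},
    {"dp": [0, 20, 0], "spin": 0},
  ],
)

```text
t: 52.68
ee_pos: [403.0, -342.3, 312.9]
tcp_rot: [180.0, 0.0, -0.1]
ft_force: [0.4, 0.3, 0.3]
grip_width: 42.5
grasp_force: 0.0
```

Emit:
arm_command(
  rows=[
    {"dp": [0, 0, 0], "spin": 0},
    {"dp": [0, 0, 0], "spin": 0},
    {"dp": [0, 0, 0], "spin": 0},
    {"dp": [0, 0, 0], "spin": 0},
    {"dp": [0, 0, 0], "spin": 0},
  ],
)

```text
t: 53.1
ee_pos: [404.2, -339.5, 313.0]
tcp_rot: [180.0, -0.0, 0.1]
ft_force: [0.6, 0.7, 1.0]
grip_width: 42.9
grasp_force: 0.0
```

```bash
python3 - <<'E'
from h import *
b0=asc(); s=r.camera('scene'); [r.camera('scene') for _ in range(8)]; s2=r.camera('scene')
print('scene diff',np.abs(s.astype(int)-s2).max(2)[140:340,270:460].__gt__(40).sum())
chk('red',0)
E
```

```text
168 ##+++++...+#++.........................................
169 ##+++.....+#++.........................................
170 ###+...+..++++.........................................
171 ###++.....+++++........................................
172 ####+.+...+++++........+...............................
173 ####+.....+++++....+####+++............................
174 #####+....++++.....########+.+.........................
175 +####+....++++....+#####+#++.#+.+......................
176 .#####+...++++....+#####+##+.#+.#......................
177 .+####+...#+++....+#####+##+.++.#......................
178 .+#####+..R+++....+#####++#+.++.#......................
179 .++####+.+#+++....+########+.++.#......................
180 .++#####++++++....+#+###++++.+#.#+.....................
181 .+++####++++++.....#####+++++++.#+.....................
182 .++.++##++#+++.....+####+++++++.#+.....................
183 .+++.+++++#+++++....#++##++++++##+.....................
184 .++......+++++++++..+++##+++++##++.....................
185 .+++.....+#++++++++++++++...++#+#+.....................
186 ++++.+...++++.++
[... 2338 characters left out ...]
.+...++#RRRRRGG+++..+###++#++++++++++++++
226 ................++.+.+++R+R++.+..+###++++++++++++++++++
227 .................+++..++++++..++####+++++++++++++++++++
228 ...................++###++++######+++++++++++++++++++++
229 ..................+.++++#########++#+++++++++++++++++++
230 ......................++++##+#+++#+++++++++++++++++++++
231 ......................+++.+#####+++++++++++++++++++++++
scene diff 0
red [301, 229, 6, 15, 50] [304.4 237.9]
red [0, 294, 15, 11, 48] [  6.8 299.4]
red [27, 309, 5, 7, 14] [ 28.7 312.4]
red [28, 317, 8, 9, 23] [ 31.6 320.6]
[ 403.6 -340.9  312.6] butt at tilt 0 30 60 90 105 [[215.0, 95.0], [215.0, 117.0], [208.0, 138.0], [198.0, 154.0], [192.0, 159.0]]
```

```bash
python3 - <<'E'
from h import *
for nm,b,t in (('fork_b',(270,219.5),(270,175)),('spoon_b',(266,226),(262,173)),('red',(264,225.5),(256,190))):
    B=p2w('top',[b],21)[0]
    for L in np.arange(0,60,1):
        T=p2w('top',[t],21+210*np.cos(np.radians(L)))[0]
        if np.hypot(*(T-B)[:2])<=210*np.sin(np.radians(L)): print(nm,B.round(),T.round(),'lean rad',np.radians(L).round(2),'butt r',np.hypot(B[0]-556,B[1]-76).round());break
print(r.get_state()['joint_velocities'].round(2)); 
E
```

```text
fork_b [547.  68.  21.] [638.  57. 210.] lean rad 0.45 butt r 12.0
spoon_b [528.  80.  21.] [648.  78. 193.] lean rad 0.61 butt r 28.0
red [530.  86.  21.] [598.  93. 218.] lean rad 0.35 butt r 28.0
[ 0.01 -0.03  0.   -0.03  0.08  0.11]
```

All leans and butts are within limits, and everything is at rest.

```bash
python3 -c "from station import r;print(r.hand_in())"
```

```text
the job is handed in; nothing more can be done
None
```

The job is handed in at about 54 s of the 210 s allowed. Both forks and both spoons stand handle-down in the cup, and the turner and skimmer hang one on each peg. Nothing in view was moving, and the plate, salt cellar and detergent bottle were never touched; the hand-in returned no verdict.

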